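# Load tube blocks into the pin-locked warming locker

## Robot

A 6-joint arm with a two-finger parallel gripper is mounted at the origin on a cart in front of the work surface, level with it; the furniture and walls round the work are solid. World frame = base frame: x ahead of the robot, y to its left, z up, the work surface at z = 0. Lengths are in m, angles in rad, forces in N, time in s.
With the tool pointing down it reaches from about 0.425 to 0.95 m from the base axis. Payload 3.5 kg.
Tool frame: the origin (TCP) lies on the centre line of the jaws, within the pads' length; the fingertips stand ahead of it and the grasp point (between the pads) lies 11 mm behind it (tips_ahead is the z of the fingertips in the tool frame, in m); z points along the fingers, y is the direction in which the jaws open and shut (so a half turn about z gives the same grasp; the last joint's range is limited). The gripper opens to 85 mm and grips with 20 to 120 N. Pads are 22 mm wide; open, the fingers measure 114 mm over their backs; the gripper's body (76 mm by 85 mm) begins 54 mm behind the grasp point. The pads swing forward as they close: fully open they stand 13 mm farther back than shut.
Start: joints at [-1.307, 0.286, 1.577, -0, 1.279, -0.15], TCP at [0.271, -0.618, 0.239] pointing down, gripper open.
Joint ranges: [-2.77, 2.77], [-0.9, 2.22], [0.21, 2.48], [-1.53, 4.67], [0.24, 2.81], [-2.84, 2.84]. Speed limits (rad/s): [2.79, 2.79, 3.14, 3.14, 3.14, 3.14].

## Interface

Orientations are given as a unit quaternion [x, y, z, w].
In Python, from plant import * gives the robot as it stands. The module is installed in compiled form; this text tells all that it offers.
- The arm moves only by the tool move_arm, never from a script. Its arguments are lists of equal length, an entry for each row: "linear": the shift along the world's x, y, z in m, a list of three; "twist": the turn, a rotation vector about the world's x, y, z in degrees, a list of three. A call has 1 to 20 rows; each row shifts and turns the pose as measured when the row begins; what a row does not reach is not made up. A row lasts 1/12 s, in which the tool goes at most 41.7 mm and 7.16 degrees, less where a joint would pass 70% of its speed; a pose out of reach is approached as far as the arm can. A call is refused whole if a number of a shift passes 0.0417 or a number of a turn 7.16, either way. A call with a gripper value outside its range is refused whole. "grip" is the opening, from 0 (shut) to 1 (fully open), set as the call begins (left out, the last holds). The fingers move at their own pace and stop on an object; "force" is the grip in N (left out, the last holds). Time passes only in rows, so rows that do not move let the fingers close. It gives the time, the measured TCP pose, the force and the opening at its end, in the units of the state.
- get_state(): the state, without advancing time (a new reading comes with each control period).
- read_camera(name): name is "side" or "top"; returns a dict with "img" (400x640x3 uint8, blue, green, red), "depth" (400x640 float32, m along the optical axis (not along the pixel's ray), 0 where there is no reading), "fx", "fy", "cx", "cy" (pixels), "rvec" (rotation vector, rad) and "tvec" (3), from world to camera coordinates, as OpenCV has them. Camera axes: x right, y down, z forward; pixel columns grow to the right and rows downward; lengths in m; the calibration is good to about 2 mm. A picture is of the moment at which its call begins.
- sign_off(): hands the job in, once; it reports no verdict.
The state is a dict: "time": time; "qpos": joint angles; "dq": joint speeds; "joint_efforts": joint torques, N m; "eef_pos": TCP position; "tcp_rot": TCP orientation; "contact_force": force on the tool from outside, world axes, zero at the start; "wrist_torque": the same for the moment, N m; "opening": opening from 0.0 (shut) to 1.0 (fully open).
Only numpy, scipy, OpenCV 4.12 (cv2) and the standard library are available. Lean on these libraries where they do the work, as an engineer would, in place of code of your own. Each camera call takes 0.05 s, during which the arm holds its last target.

## Task

Load all the aluminium tube blocks from the worktop into the white warming locker: first draw the steel lock pin up out of its bore and park it in the notch of the bracket on the roof, hanging by its collar; then swing the door wide open by its post, pull the tray fully out by its bar and set each block, by its stem, flat in a pocket of its own. Then push the tray fully home and swing the door shut, leaving the pin parked in its notch and everything else on the worktop where it is.

Things in the scene. Friction and masses are not known exactly. Their poses are not given: they have to be found in the camera images.
- locker: White sheet-metal locker, 145 deep x 230 wide x 118 mm high, fixed on the worktop, front to the robot's right; origin on the worktop. Its -x points out of the front (the way the tray comes out), +y along the front to the hinge side, toward the robot, z up. The roof covers the back only: from 6 to 70 mm behind the origin; front plane 75 mm before the origin.
- notch (a point): Where the parked pin's axis crosses the top face of a level steel plate (50 x 50 x 4 mm, 50 mm above the roof). Axes as the locker. The notch is a slot 18 mm wide in this plate, open at its -x end (mouth 25 mm from here, closed end 8 mm). Lips 3 mm high stand on the plate at the mouth, 21 to 25 mm from here: the pin's collar must pass over them, then be let down behind them.
- bore (a point): Top centre of the upright bore, 16 mm wide, in the locker's lock block at the front corner far from the robot, 95 mm above the worktop. Axes as the locker. At start the pin stands in it through the 18 mm hole of the door's lug (8 mm plate, top 12 mm above this point) and locks the door.
- pin_head (a point): Centre of the grip of the loose steel lock pin, 70 g: upright cylinder 20 mm dia. and 40 mm high; z along the pin, up. Below the grip is a collar 30 mm dia. and 4 mm thick, whose underside is 24 mm below this point; below that the shank, 12 mm dia. and 48 mm long with a tapered tip.
- door_hinge (a point): Point on the door's upright hinge axis (fixed on the locker, at the front corner nearest the robot), at the height of door_post. Axes as the locker.
- door_post (a point): Gripping point on the door's handle: an upright round steel post 14 mm dia., 50 mm high, on the door's top edge (95 mm above the worktop) 160 mm from the hinge axis; the point is 30 mm above that edge and 20 mm below the post's top. It turns with the door: the door runs from its hinge along this point's -y.
- door (a joint): Door angle: 0 shut, up to 1.75 rad open. It opens outward (post first moves along the locker's -x, then toward the robot), turning clockwise seen from above as the value grows. Light friction (0.15 N m), stays where left. The door is 12 mm thick, 227 mm wide.
- tray (a joint): Travel of the tray along the locker's -x: 0 home, 0.15 m fully out. Friction 1.5 N, stays where left.
- tray_handle (a point): Middle of the tray's bar handle, moves with the tray: level round bar 8 mm dia., 56 mm long along the locker's y, 80 mm above the worktop, 27 mm in front of the tray; free from above also when the tray is home (the roof begins 48 mm behind it). Axes as the locker.
- pocket_1 (a point): Centre of the floor of the tray's first pocket, moves with the tray; axes as the locker. The tray has three pockets in a row along y, each 68 mm (x) by 56 mm (y) inside, 60 mm apart, floor 14 mm above the worktop, with walls 12 mm high and 4 mm thick.
- pocket_2 (a point): The same of the middle pocket.
- pocket_3 (a point): The same of the third pocket, nearest the robot.
- block_1_stem (a point): Middle, 55 mm above the underside, of the upright round steel lifting stem (14 mm dia., 34 mm high, standing on the block's top) of an aluminium tube block. The block is 60 mm along its x, 48 mm along its y, 38 mm high, about 250 g, four dark wells in its top; z up. Loose on the worktop; not all three blocks are there each time.
- block_2_stem (a point): Middle, 55 mm above the underside, of the upright round steel lifting stem (14 mm dia., 34 mm high, standing on the block's top) of an aluminium tube block. The block is 60 mm along its x, 48 mm along its y, 38 mm high, about 250 g, four dark wells in its top; z up. Loose on the worktop; not all three blocks are there each time.
- block_3_stem (a point): Middle, 55 mm above the underside, of the upright round steel lifting stem (14 mm dia., 34 mm high, standing on the block's top) of an aluminium tube block. The block is 60 mm along its x, 48 mm along its y, 38 mm high, about 250 g, four dark wells in its top; z up. Loose on the worktop; not all three blocks are there each time.
- wash_bottle: Bystander: squeeze wash bottle with bent jet, 68 mm wide, 190 mm high; origin at its underside. Stays where it is.
- tip_box: Bystander: pipette tip box 89 x 120 x 75 mm; origin at its underside. Stays where it is.
- marker: Bystander: felt marker lying flat, 129 mm long along its y, 16 mm high; origin at its underside. Stays where it is.
There are look-alikes about, which are no part of the job. What is shaped like the part that bears block_1_stem but blue or green is not meant.

How it is judged:
By the outcome, as a careful person would: the job done as asked, in the order asked, and still so for the second after the job is handed in, with the robot touching nothing.
Of block_1, block_2, block_3 only 2 to 3 are there at a start; the rules pass over those that are not, and their reading is None.
At some moment in a run one of block_1, block_2, block_3 may be knocked a few centimetres aside while the robot is not near it.
It also fails if it takes over 210 s, if anything falls off the work surface, if the arm or the gripper's body presses on something with over 40 N, if the wrist force passes 120 N, or if a joint passes its speed limit or range.

## Working session

There is one attempt and no reset: what is moved stays moved. The work goes in short steps, Python scripts to look and compute and a tool call to move; the robot and the scene stay as the last step left them, time stands still between calls to the robot, and variables do not carry over. Pictures are saved under pics/ and viewed, and the job is handed in when it is done.

Besides the shell and the picture viewer there is one more tool, called after ">>>" as name(argument=value, ...) on one line, values as JSON. move_arm: Moves the arm, as the interface text tells. Its arguments: {"type":"object","properties":{"linear":{"type":"array","items":{"type":"array","items":{"type":"number"}}},"twist":{"type":"array","items":{"type":"array","items":{"type":"number"}}},"grip":{"type":"number"},"force":{"type":"number"}},"required":["linear","twist"]}

```bash
mkdir -p pics; cat > h.py <<'E'
from plant import *
import numpy as np, cv2
def cam(n):
    c=read_camera(n); c['R']=cv2.Rodrigues(np.array(c['rvec'],float))[0]; c['t']=np.array(c['tvec'],float).reshape(3); return c
def world(c,u,v,d=None):
    if d is None: d=c['depth'][int(round(v)),int(round(u))]
    p=np.array([(u-c['cx'])/c['fx']*d,(v-c['cy'])/c['fy']*d,d]); return c['R'].T@(p-c['t'])
def plane(c,u,v,z):
    r=c['R'].T@np.array([(u-c['cx'])/c['fx'],(v-c['cy'])/c['fy'],1]); o=-c['R'].T@c['t']
    return o+r*(z-o[2])/r[2]
def proj(c,p):
    q=c['R']@np.array(p,float)+c['t']; return q[0]/q[2]*c['fx']+c['cx'],q[1]/q[2]*c['fy']+c['cy']
def cloud(c):
    v,u=np.mgrid[0:400,0:640]; d=c['depth']
    p=np.stack([(u-c['cx'])/c['fx']*d,(v-c['cy'])/c['fy']*d,d],-1)
    w=(p-c['t'])@c['R']; w[d==0]=np.nan; return w
E
python3 - <<'E'
from h import *
print(get_state())
for n in('side','top'):
    c=cam(n); cv2.imwrite(f'pics/{n}0.png',c['img']); print(n,c['fx'],-c['R'].T@c['t'],c['R'][2])
E
```

```text
{'time': 0.0, 'qpos': array([-1.30702397e+00,  2.87211250e-01,  1.57820001e+00,  9.62588964e-06,
        1.27860087e+00, -1.49963633e-01]), 'dq': array([-2.35133557e-04, -9.72388492e-04, -1.35398909e-03, -6.80940653e-05,
        8.68013961e-04, -8.48053327e-04]), 'joint_efforts': array([-1.08464075e-03, -4.05986595e+01, -2.92627305e+01, -1.57186714e-04,
        5.83617380e-03,  5.68864166e-06]), 'eef_pos': array([ 0.27125296, -0.61739163,  0.23790431]), 'tcp_rot': array([ 9.78678584e-01,  2.05394172e-01, -6.42025222e-05, -1.20804373e-03]), 'contact_force': array([ 0.25915179, -0.02826954,  0.63384008]), 'wrist_torque': array([-0.06791623,  0.00217016, -0.0313405 ]), 'opening': 1.0006739469815533}
side 452.73969247828916 [0.52480034 1.17126348 0.81854019] [-0.02576161 -0.86788249 -0.49610113]
top 503.82069969731543 [ 0.11657891 -0.07960615  1.7382181 ] [ 0.21186341  0.00362604 -0.97729256]
```

View pics/side0.png

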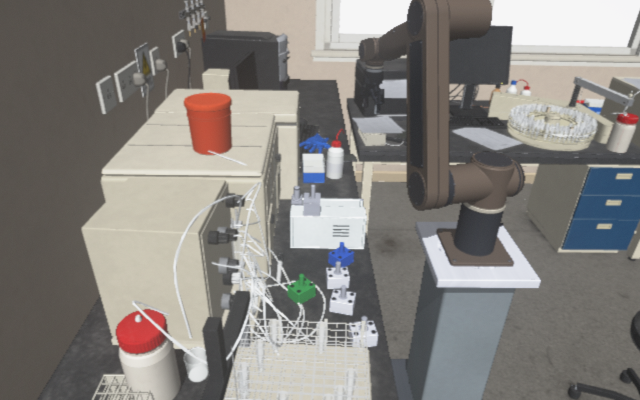

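View pics/top0.png

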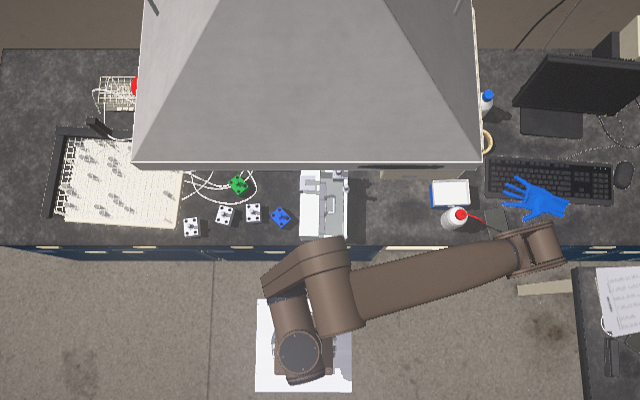

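```bash
python3 - <<'E'
from h import *
c=cam('top'); s=cam('side')
a=c['img'][150:260,160:400]; cv2.imwrite('pics/t1.png',cv2.resize(a,None,fx=3.3,fy=3.3,interpolation=cv2.INTER_CUBIC))
a=s['img'][175:355,270:390]; cv2.imwrite('pics/s1.png',cv2.resize(a,None,fx=3.3,fy=3.3,interpolation=cv2.INTER_CUBIC))
w=cloud(c)
for u,v in [(300,160),(300,120),(200,150),(240,184),(192,228),(225,214),(253,212),(281,215),(310,235),(345,172),(330,200),(200,245),(450,200)]: print(u,v,w[v,u].round(3))
w=cloud(s)
for u,v in [(364,332),(342,305),(337,280),(341,255),(311,192),(330,210),(330,230),(310,205),(314,200)]: print(u,v,w[v,u].round(3))
E
```

```text
300 160 [ 0.381 -0.03   0.854]
300 120 [ 0.43  -0.033  0.929]
200 150 [0.394 0.149 0.875]
240 184 [0.538 0.223 0.041]
192 228 [0.383 0.381 0.043]
225 214 [0.431 0.27  0.047]
253 212 [0.437 0.173 0.052]
281 215 [0.423 0.076 0.072]
310 235 [ 0.348 -0.024  0.123]
345 172 [ 0.562 -0.139  0.109]
330 200 [ 0.489 -0.089  0.004]
200 245 [ 0.331  0.363 -0.008]
450 200 [ 0.472 -0.492  0.081]
364 332 [0.399 0.456 0.094]
342 305 [0.434 0.299 0.029]
337 280 [0.442 0.201 0.029]
341 255 [0.425 0.094 0.036]
311 192 [ 0.513 -0.14   0.119]
330 210 [ 0.455 -0.03   0.116]
330 230 [0.455 0.01  0.068]
310 205 [0.517 0.011 0.156]
314 200 [ 0.505 -0.     0.167]
```

View pics/t1.png

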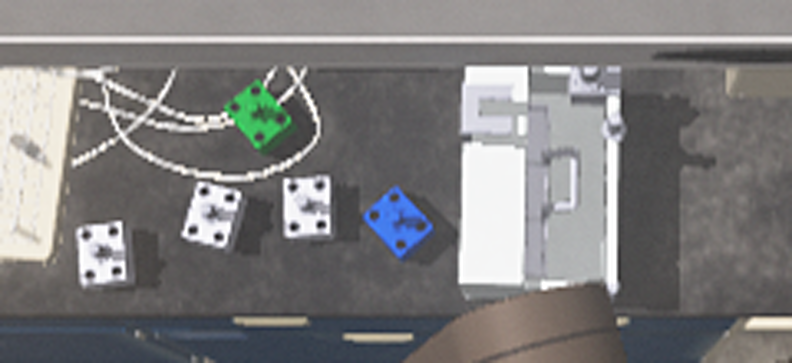

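View pics/s1.png

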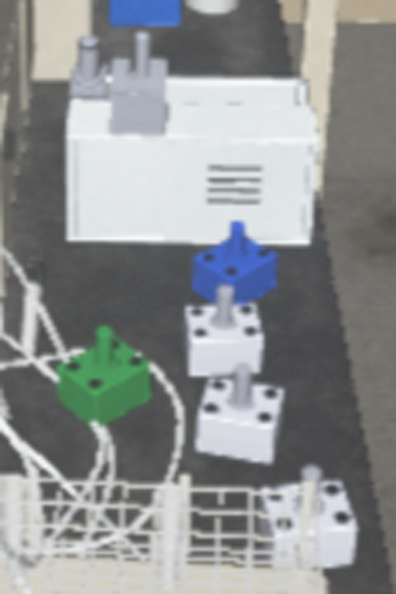

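```bash
python3 - <<'E'
from h import *
c=cam('top'); s=cam('side')
a=c['img'][158:248,295:360]; cv2.imwrite('pics/t2.png',cv2.resize(a,None,fx=6.5,fy=6.5,interpolation=cv2.INTER_CUBIC))
a=s['img'][175:255,285:375]; cv2.imwrite('pics/s2.png',cv2.resize(a,None,fx=7,fy=7,interpolation=cv2.INTER_CUBIC))
for n,k in(('t',c),('s',s)):
    w=cloud(k).reshape(-1,3)
    m=(w[:,0]>.25)&(w[:,0]<.65)&(w[:,1]>-.22)&(w[:,1]<.05)&(w[:,2]>.02)&(w[:,2]<.3)
    w=w[m]
    for lo,hi in((.112,.124),(.090,.1),(.104,.11),(.15,.175),(.175,.3),(.076,.086),(.128,.148)):
        q=w[(w[:,2]>lo)&(w[:,2]<hi)]
        if len(q)>3:
            print(n,lo,hi,len(q),np.percentile(q,[1,50,99],axis=0).round(3).tolist(),cv2.minAreaRect(q[:,:2].astype(np.float32)))
E
```

```text
t 0.112 0.124 994 [[0.349, -0.129, 0.112], [0.443, -0.023, 0.118], [0.566, 0.012, 0.124]] ((0.456508606672287, -0.06524276733398438), (0.1535220891237259, 0.22173312306404114), 88.10030364990234)
t 0.09 0.1 239 [[0.345, -0.146, 0.09], [0.441, -0.136, 0.095], [0.573, 0.002, 0.1]] ((0.4595087766647339, -0.07153969258069992), (0.15437303483486176, 0.22885611653327942), 87.77670288085938)
t 0.104 0.11 52 [[0.388, -0.146, 0.104], [0.552, -0.117, 0.108], [0.57, 0.01, 0.11]] ((0.47617974877357483, -0.0698804035782814), (0.139617457985878, 0.20935070514678955), 79.83715057373047)
t 0.15 0.175 181 [[0.489, -0.125, 0.152], [0.515, -0.011, 0.169], [0.554, 0.008, 0.174]] ((0.5220861434936523, -0.06410136818885803), (0.053684599697589874, 0.1534191220998764), 8.863380432128906)
t 0.175 0.3 10 [[0.487, -0.04, 0.176], [0.515, -0.018, 0.176], [0.534, 0.007, 0.18]] ((0.5123208165168762, -0.017137449234724045), (0.04494290053844452, 0.04654311388731003), 84.80583190917969)
t 0.076 0.086 79 [[0.347, -0.133, 0.076], [0.476, -0.099, 0.08], [0.571, -0.031, 0.085]] ((0.45862507820129395, -0.076967008411884
[... 923 characters left out ...]
73]] ((0.5568020939826965, -0.07936052978038788), (0.19040390849113464, 0.14088276028633118), 89.35938262939453)
s 0.175 0.3 364 [[0.611, -0.217, 0.177], [0.626, -0.097, 0.241], [0.629, 0.049, 0.3]] ((0.6203752756118774, -0.08458340167999268), (0.2692493200302124, 0.017533572390675545), 88.52144622802734)
s 0.076 0.086 339 [[0.35, -0.145, 0.076], [0.447, 0.009, 0.081], [0.626, 0.017, 0.086]] ((0.4845638871192932, -0.0880207046866417), (0.21627198159694672, 0.2835257947444916), 86.40898895263672)
s 0.128 0.148 208 [[0.487, -0.167, 0.129], [0.529, -0.012, 0.137], [0.627, 0.016, 0.147]] ((0.5576266646385193, -0.10003308951854706), (0.13951052725315094, 0.23676148056983948), 0.45359981060028076)
```

View pics/t2.png

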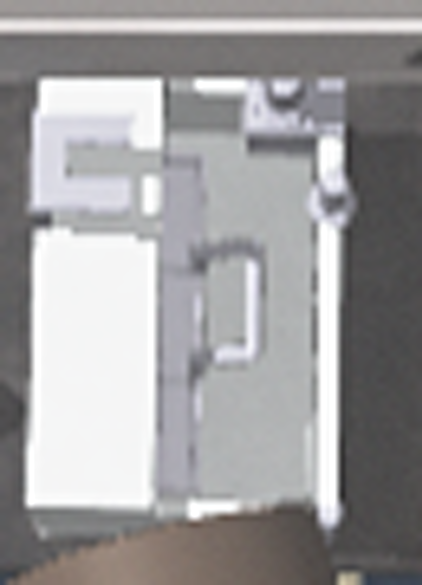

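View pics/s2.png

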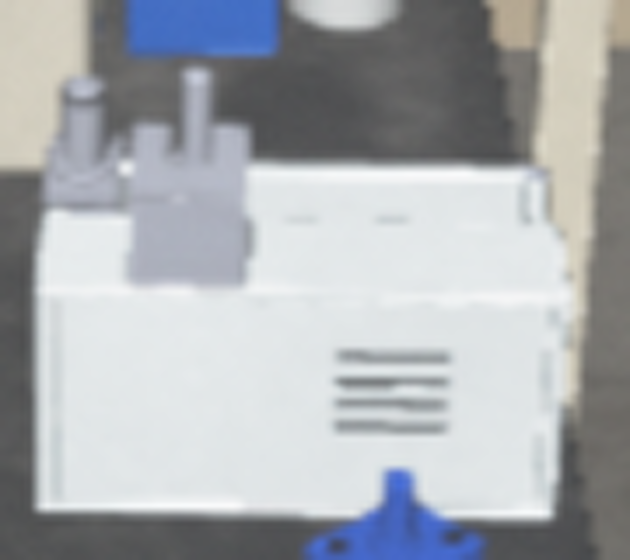

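```bash
python3 - <<'E'
from h import *
c=cam('top'); s=cam('side')
S=lambda u,v,z:plane(s,285+u/7-.43,175+v/7-.43,z).round(4)
T=lambda u,v,z:plane(c,295+u/6.5-.42,158+v/6.5-.42,z).round(4)
print('back bottom',S(37,512,0),S(553,520,0)); print('back top',S(36,290,.118),S(568,296,.118))
print('roof back T',T(36,80,.118),T(26,503,.118),'roof front',T(165,80,.118),T(155,506,.118))
print('door front bottom? top edge T outer',T(345,130,.095),T(340,515,.095),'inner',T(318,140,.095),T(316,515,.095))
print('post top T', T(334,188,.145),'S',S(198,73,.145))
print('hinge top T', T(330,515,.095))
print('pin top T',T(290,88,.163), 'S', S(86,86,.163))
print('plate T',T(38,118,.168),T(35,210,.168),T(130,116,.168),T(128,210,.168),'slot end',T(66,162,.168), 'slot', T(66,145,.168),T(66,178,.168),T(128,148,.168),T(128,178,.168))
print('plate S back edge',S(132,202,.168),S(244,202,.168), S(132,202,.164),S(244,202,.164))
print('handle',T(253,255,.08),T(253,358,.08))
def tri(a,b):
    A=[];B=[]
    for k,(u,v) in((s,a),(c,b)):
        o=-k['R'].T@k['t']; r=k['R'].T@np.array([(u-k['cx'])/k['fx'],(v-k['cy'])/k['fy'],1]); r/=np.linalg.norm(r)
        P=np.eye(3)-np.outer(r,r); A.append(P);B.append(P@o)
    return np.linalg.solve(sum(A),sum(B)).round(4)
print('tri post top',tri((285+198/7-.43,175+73/7-.43),(295+334/6.5-.42,158+188/6.5-.42)))
print('tri pin top',tri((285+86/7-.43,175+86/7-.43),(295+290/6.5-.42,158+88/6.5-.42)))
E
```

```text
back bottom [0.5781 0.0081 0.    ] [0.3474 0.0111 0.    ]
back top [0.5771 0.0119 0.118 ] [0.3495 0.0125 0.118 ]
roof back T [0.5671 0.0109 0.118 ] [0.3485 0.0134 0.118 ] roof front [ 0.5671 -0.0553  0.118 ] [ 0.347 -0.051  0.118]
door front bottom? top edge T outer [ 0.5466 -0.1483  0.095 ] [ 0.3458 -0.144   0.095 ] inner [ 0.5413 -0.1342  0.095 ] [ 0.3458 -0.1319  0.095 ]
post top T [ 0.5035 -0.1404  0.145 ] S [ 0.5076 -0.1398  0.145 ]
hinge top T [ 0.3458 -0.139   0.095 ]
pin top T [ 0.5504 -0.1182  0.163 ] S [ 0.5583 -0.0907  0.163 ]
plate T [0.5337 0.0069 0.168 ] [0.4868 0.0078 0.168 ] [ 0.5347 -0.0387  0.168 ] [ 0.4868 -0.038   0.168 ] slot end [ 0.5112 -0.0072  0.168 ] slot [ 0.5199 -0.0071  0.168 ] [ 0.503  -0.0073  0.168 ] [ 0.5183 -0.0378  0.168 ] [ 0.503  -0.0379  0.168 ]
plate S back edge [0.5363 0.0231 0.168 ] [0.4896 0.0221 0.168 ] [0.5363 0.016  0.164 ] [0.4894 0.015  0.164 ]
handle [ 0.4836 -0.1006  0.08  ] [ 0.4293 -0.1005  0.08  ]
tri post top [ 0.5057 -0.1407  0.1439]
tri pin top [ 0.5569 -0.1189  0.1477]
```

```bash
python3 - <<'E'
import plant
print([x for x in dir(plant) if not x.startswith('__')], getattr(plant,'tips_ahead',None))
from h import *
c=cam('top'); s=cam('side')
# pin side view: threshold rows
S=lambda u,v,z:plane(s,285+u/7-.43,175+v/7-.43,z).round(4)
T=lambda u,v,z:plane(c,295+u/6.5-.42,158+v/6.5-.42,z).round(4)
print('pin S top z.151',S(86,86,.151),'T',T(290,88,.151))
w=cloud(c); w2=cloud(s)
for k,ww in(('t',w),('s',w2)):
    m=(abs(ww[...,0]-.557)<.03)&(abs(ww[...,1]+.119)<.03)&(ww[...,2]>.12)
    print(k,m.sum(),np.nanmean(ww[m],0), np.nanmin(ww[m],0),np.nanmax(ww[m],0))
    m=(abs(ww[...,0]-.505)<.02)&(abs(ww[...,1]+.14)<.02)&(ww[...,2]>.105)
    print(k,m.sum(),np.nanmean(ww[m],0), np.nanmin(ww[m],0),np.nanmax(ww[m],0))
a=s['img'][180:215,285:325]; cv2.imwrite('pics/s3.png',cv2.resize(a,None,fx=16,fy=16,interpolation=cv2.INTER_CUBIC))
a=c['img'][158:185,320:355]; cv2.imwrite('pics/t3.png',cv2.resize(a,None,fx=16,fy=16,interpolation=cv2.INTER_CUBIC))
E
```

```text
['Unreachable', 'get_state', 'read_camera', 'sign_off', 'tips_ahead'] 0.008
pin S top z.151 [ 0.5589 -0.1138  0.151 ] T [ 0.5537 -0.1185  0.151 ]
t 955 [ 0.53688995 -0.11879429  1.06198877] [ 0.52702076 -0.14889845  0.12272096] [ 0.55930207 -0.0891538   1.09926078]
t 1166 [ 0.50559269 -0.1400524   1.01907259] [ 0.48502971 -0.1599422   0.10550141] [ 0.5249886  -0.12006935  1.07258281]
s 71 [ 0.55855096 -0.1100154   0.13803283] [ 0.54883619 -0.12235878  0.12048682] [ 0.56820681 -0.10089139  0.15507705]
s 52 [ 0.50608762 -0.13680552  0.12580445] [ 0.50005733 -0.14647732  0.10664722] [ 0.51332217 -0.13086733  0.14621325]
```

View pics/s3.png

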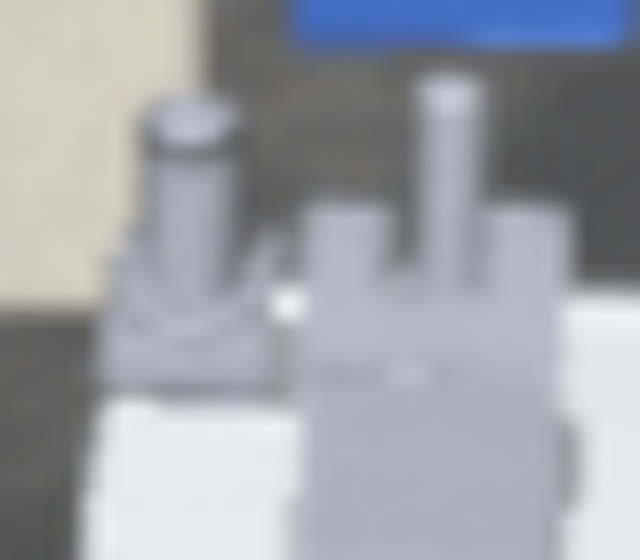

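View pics/t3.png

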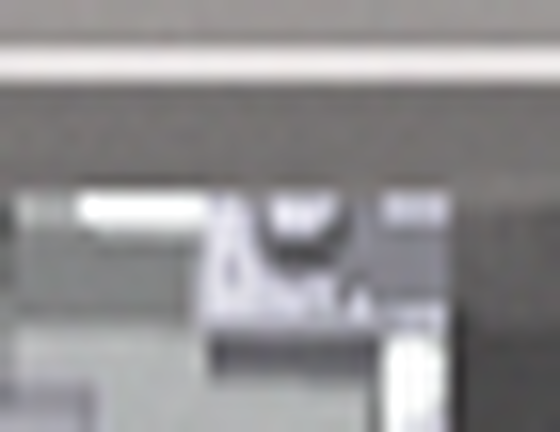

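>>> move_arm(linear=[[0, 0, 0.03], [0, 0, 0.03], [0.016, 0.028, 0], [0.016, 0.028, 0], [0.016, 0.028, 0], [0.016, 0.028, 0], [0.016, 0.028, 0], [0.016, 0.028, 0], [0.016, 0.028, 0], [0.016, 0.028, 0], [0.016, 0.028, 0], [0.016, 0.028, 0], [0.016, 0.028, 0], [0.016, 0.028, 0], [0.016, 0.028, 0], [0.016, 0.028, 0], [0.016, 0.028, 0], [0.016, 0.028, 0], [0.016, 0.028, 0], [0, 0, 0]], twist=[[0, 0, 0], [0, 0, 0], [0, 0, -1.4], [0, 0, -1.4], [0, 0, -1.4], [0, 0, -1.4], [0, 0, -1.4], [0, 0, -1.4], [0, 0, -1.4], [0, 0, -1.4], [0, 0, -1.4], [0, 0, -1.4], [0, 0, -1.4], [0, 0, -1.4], [0, 0, -1.4], [0, 0, -1.4], [0, 0, -1.4], [0, 0, -1.4], [0, 0, -1.4], [0, 0, 0]], grip=0.6)

```text
time: 2.17
eef_pos: [0.5492, -0.1191, 0.3049]
tcp_rot: [1.0, -0.015, 0.004, 0.003]
contact_force: [0.3, 0.2, -1.0]
opening: 0.601
```

>>> move_arm(linear=[[0.0085, 0.003, -0.03], [0, 0, -0.04], [0, 0, -0.04], [0, 0, -0.03], [0, 0, 0], [0, 0, 0]], twist=[[0, 0, 0.8], [0, 0, 0], [0, 0, 0], [0, 0, 0], [0, 0, 0], [0, 0, 0]])

```text
time: 2.67
eef_pos: [0.56, -0.1147, 0.1665]
tcp_rot: [1.0, -0.004, 0.01, 0.005]
contact_force: [-0.2, -0.7, 0.3]
opening: 0.604
```

```bash
python3 - <<'E'
from h import *
c=cam('top'); s=cam('side'); st=get_state(); print(st['eef_pos'])
a=s['img'][150:250,265:365]; cv2.imwrite('pics/s4.png',cv2.resize(a,None,fx=6,fy=6,interpolation=cv2.INTER_CUBIC))
a=c['img'][110:250,250:390]; cv2.imwrite('pics/t4.png',cv2.resize(a,None,fx=4,fy=4,interpolation=cv2.INTER_CUBIC))
print(proj(s,[.558,-.116,.151]),proj(s,st['eef_pos']))
E
```

```text
[ 0.56051604 -0.11489571  0.1677566 ]
(np.float64(297.1553837171578), np.float64(186.54624518725697)) (np.float64(296.3425471715042), np.float64(182.01011007929225))
```

View pics/s4.png

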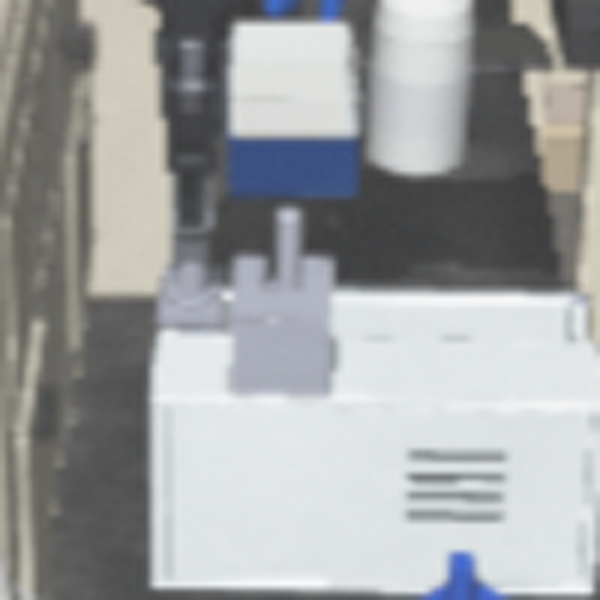

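View pics/t4.png

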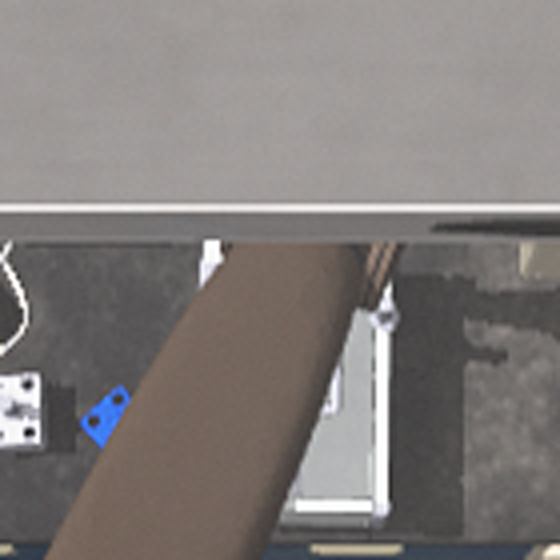

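>>> move_arm(linear=[[-0.001, 0, -0.02], [0, 0, -0.021], [0, 0, 0], [0, 0, 0]], twist=[[-0.5, 0, 0], [0, -0.9, 0], [0, 0, 0], [0, 0, 0]])

```text
time: 3.1
eef_pos: [0.5665, -0.1187, 0.1388]
tcp_rot: [0.999, -0.005, 0.029, 0.014]
contact_force: [0.2, -0.1, 1.0]
opening: 0.599
```

>>> move_arm(linear=[[0, 0, 0], [0, 0, 0], [0, 0, 0], [0, 0, 0], [0, 0, 0], [0, 0, 0], [0, 0, 0], [0, 0, 0]], twist=[[0, 0, 0], [0, 0, 0], [0, 0, 0], [0, 0, 0], [0, 0, 0], [0, 0, 0], [0, 0, 0], [0, 0, 0]], grip=0.0, force=40)

```text
time: 3.77
eef_pos: [0.5701, -0.1197, 0.1477]
tcp_rot: [0.999, -0.005, 0.034, 0.016]
contact_force: [0.7, -0.1, -0.4]
opening: 0.212
```

```bash
python3 - <<'E'
from h import *
st=get_state()
for k in st: print(k,np.round(st[k],4))
from scipy.spatial.transform import Rotation as R
print(R.from_quat(st['tcp_rot']).as_matrix().round(3))
c=cam('top');s=cam('side');cv2.imwrite('pics/s5.png',s['img'])
w=cloud(c)
for v in range(165,260,10): print(v,[w[v,u].round(2).tolist() for u in (290,310,325)])
E
```

```text
time 3.7667
qpos [-0.379   0.1413  1.9255 -0.0056  1.0009  1.2049]
dq [-0.0005 -0.0004  0.0004 -0.0022  0.0008  0.0017]
joint_efforts [-1.97800e-01 -3.29022e+01 -2.73715e+01 -8.62000e-02 -2.75300e-01
 -4.40000e-03]
eef_pos [ 0.5701 -0.1197  0.1477]
tcp_rot [ 0.9993 -0.0052  0.0335  0.0157]
contact_force [ 0.7011 -0.0615 -0.4127]
wrist_torque [0.1171 0.0765 0.0206]
opening 0.2118
[[ 0.998 -0.011  0.067]
 [-0.009 -0.999 -0.032]
 [ 0.067  0.031 -0.997]]
165 [[0.38, -0.01, 0.83], [0.38, -0.05, 0.83], [0.38, -0.08, 0.83]]
175 [[0.58, 0.05, 0.0], [0.45, -0.04, 0.51], [0.45, -0.07, 0.51]]
185 [[0.54, 0.05, -0.0], [0.41, -0.04, 0.53], [0.42, -0.07, 0.52]]
195 [[0.51, 0.05, -0.0], [0.39, -0.04, 0.55], [0.39, -0.07, 0.53]]
205 [[0.36, 0.01, 0.57], [0.36, -0.04, 0.56], [0.36, -0.07, 0.55]]
215 [[0.33, 0.01, 0.59], [0.33, -0.04, 0.57], [0.33, -0.07, 0.56]]
225 [[0.3, 0.01, 0.6], [0.3, -0.04, 0.59], [0.32, -0.07, 0.52]]
235 [[0.28, 0.0, 0.62], [0.28, -0.04, 0.6], [0.35, -0.07, 0.1]]
245 [[0.25, 0.0, 0.63], [0.26, -0.04, 0.61], [0.33, -0.07, -0.0]]
255 [[0.23, 0.0, 0.64], [0.23, -0.04, 0.61], [0.34, -0.07, -0.44]]
```

View pics/s5.png

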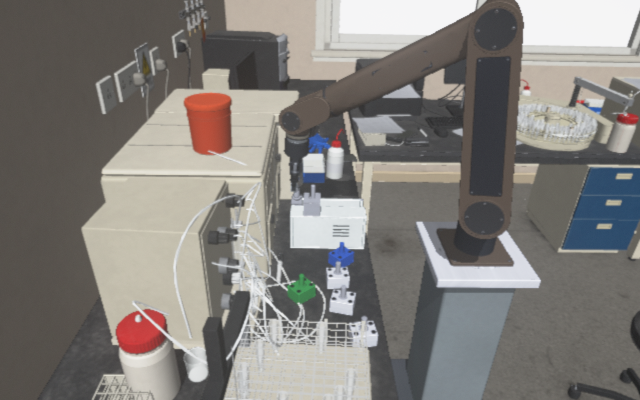

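```bash
python3 - <<'E'
from h import *
s=cam('side')
w=cloud(s)
a=s['img'][95:225,240:350]; cv2.imwrite('pics/s6.png',cv2.resize(a,None,fx=4.6,fy=4.6,interpolation=cv2.INTER_CUBIC))
for v in range(110,215,8): print(v,[w[v,u].round(3).tolist() for u in (270,276,282,290,296,302)])
E
```

```text
110 [[0.651, -0.286, 0.346], [0.632, -0.288, 0.346], [0.599, -0.075, 0.415], [0.576, -0.06, 0.42], [0.559, -0.053, 0.423], [0.542, -0.05, 0.424]]
118 [[0.646, -0.212, 0.344], [nan, nan, nan], [0.599, -0.069, 0.394], [0.576, -0.056, 0.399], [0.559, -0.051, 0.4], [0.542, -0.05, 0.401]]
126 [[0.64, -0.141, 0.343], [0.629, -0.226, 0.313], [0.6, -0.065, 0.371], [0.577, -0.062, 0.373], [0.559, -0.048, 0.378], [0.542, -0.049, 0.378]]
134 [[0.636, -0.077, 0.342], [0.626, -0.182, 0.303], [0.612, -0.265, 0.271], [0.578, -0.091, 0.338], [0.559, -0.053, 0.352], [0.543, -0.082, 0.342]]
142 [[0.635, -0.059, 0.324], [0.625, -0.162, 0.284], [0.613, -0.263, 0.243], [0.578, -0.086, 0.314], [0.56, -0.085, 0.315], [0.543, -0.085, 0.316]]
150 [[0.632, -0.016, 0.318], [0.625, -0.155, 0.26], [0.613, -0.264, 0.214], [0.578, -0.079, 0.292], [0.56, -0.08, 0.292], [0.542, -0.082, 0.292]]
158 [[0.628, 0.028, 0.313], [0.623, -0.118, 0.248], [0.614, -0.265, 0.184], [0.58, -0.128, 0.245], [0.56, -0.074, 0.269], [0.543, -0.126, 0.246]]
166 [[0.627, 0.047, 0.297], [0.625, -0.138, 0.212], [0.614, -0.266, 0.153], [0.5
[... 229 characters left out ...]
 0.262], [0.624, -0.108, 0.17], [0.616, -0.268, 0.09], [0.587, -0.261, 0.094], [0.561, -0.081, 0.185], [0.547, -0.449, -0.001]]
190 [[0.627, 0.08, 0.241], [0.625, -0.107, 0.142], [0.616, -0.264, 0.06], [0.587, -0.256, 0.064], [0.561, -0.1, 0.147], [0.546, -0.379, -0.0]]
198 [[0.627, 0.086, 0.22], [0.625, -0.099, 0.118], [0.617, -0.265, 0.026], [0.588, -0.259, 0.03], [0.561, -0.102, 0.117], [0.542, -0.12, 0.107]]
206 [[0.627, 0.099, 0.202], [0.625, -0.089, 0.094], [0.616, -0.248, 0.003], [0.588, -0.257, -0.002], [0.56, -0.043, 0.121], [0.541, -0.049, 0.118]]
214 [[0.625, 0.121, 0.19], [0.626, -0.094, 0.061], [0.614, -0.196, 0.0], [0.585, -0.196, 0.001], [nan, nan, nan], [0.541, 0.001, 0.119]]
```

View pics/s6.png

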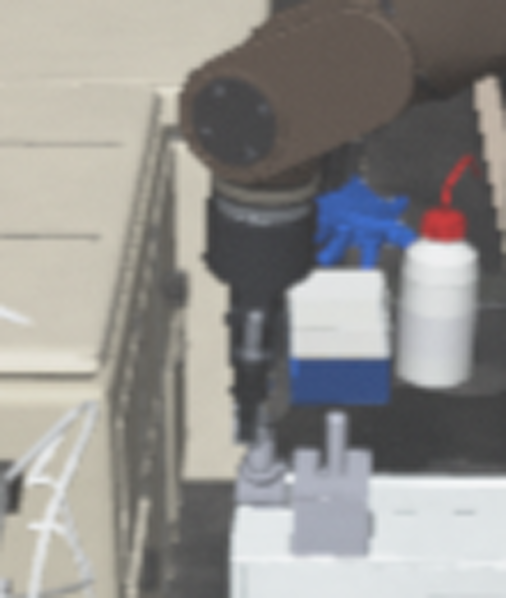

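>>> move_arm(linear=[[0, 0, 0], [0, 0, 0], [0, 0, 0], [0, 0, 0.02], [0, 0, 0.02], [-0.006, 0.0015, 0], [-0.006, 0.0015, 0], [0, 0, 0]], twist=[[0, 0, 0], [0, 0, 0], [0, 0, 0], [0, 0, 0], [0, -2.1, 0], [1.8, -2.1, 0], [0, 0, 0], [0, 0, 0]], grip=0.55)

```text
time: 4.58
eef_pos: [0.5587, -0.1176, 0.1898]
tcp_rot: [0.997, -0.006, 0.072, 0.001]
contact_force: [0.4, 0.0, 0.3]
opening: 0.549
```

```bash
python3 - <<'E'
from h import *
from scipy.spatial.transform import Rotation as R
st=get_state();print(st['eef_pos'],R.from_quat(st['tcp_rot']).as_matrix().round(3))
s=cam('side')
a=s['img'][95:225,240:350]; cv2.imwrite('pics/s7.png',cv2.resize(a,None,fx=4.6,fy=4.6,interpolation=cv2.INTER_CUBIC))
E
```

```text
[ 0.5587142  -0.11761404  0.18975303] [[ 0.989 -0.012  0.144]
 [-0.012 -1.    -0.002]
 [ 0.144  0.001 -0.99 ]]
```

View pics/s7.png

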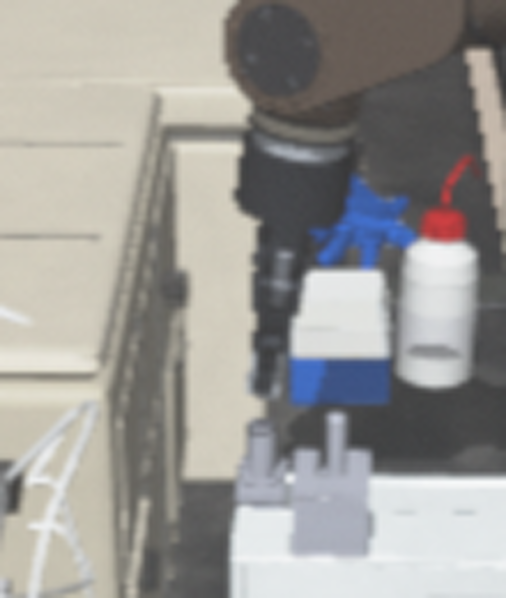

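>>> move_arm(linear=[[0, 0.001, -0.025], [0, 0, -0.02], [0, 0, -0.018], [0, 0, 0], [0, 0, 0]], twist=[[0, 0, 0], [0, 0, 0], [0, 0, 0], [0, 0, 0], [0, 0, 0]])

```text
time: 5.05
eef_pos: [0.5602, -0.1169, 0.125]
tcp_rot: [0.997, -0.006, 0.072, 0.002]
contact_force: [0.2, 0.2, 0.8]
opening: 0.552
```

Good descent, no obstruction this time. Close.

>>> move_arm(linear=[[0, 0, 0], [0, 0, 0], [0, 0, 0], [0, 0, 0], [0, 0, 0], [0, 0, 0], [0, 0, 0]], twist=[[0, 0, 0], [0, 0, 0], [0, 0, 0], [0, 0, 0], [0, 0, 0], [0, 0, 0], [0, 0, 0]], grip=0.0, force=50)

```text
time: 5.63
eef_pos: [0.5612, -0.117, 0.128]
tcp_rot: [0.997, -0.005, 0.072, 0.003]
contact_force: [-1.2, 0.3, -0.4]
opening: 0.217
```

```bash
python3 - <<'E'
from h import *
st=get_state();print(st['eef_pos'],st['contact_force'],st['opening'])
E
```

```text
[ 0.56124979 -0.11697959  0.12800076] [-1.15901786  0.27599937 -0.36972316] 0.21683041740140455
```

>>> move_arm(linear=[[0, 0, 0.012], [0, 0, 0.02], [0, 0, 0.02], [0, 0, 0.022], [0, 0, 0]], twist=[[0, 0, 0], [0, 0, 0], [0, 0, 0], [0, 0, 0], [0, 0, 0]])

```text
time: 6.05
eef_pos: [0.5611, -0.1169, 0.2073]
tcp_rot: [0.997, -0.006, 0.073, 0.003]
contact_force: [1.1, 0.2, 0.1]
opening: 0.218
```

>>> move_arm(linear=[[-0.022, 0.012, 0], [-0.022, 0.012, 0], [0, 0.012, 0], [0, 0.01, 0], [0, 0, 0]], twist=[[0, 0, 0], [0, 0, 0], [0, 0, 0], [0, 0, 0], [0, 0, 0]])

```text
time: 6.47
eef_pos: [0.5172, -0.0709, 0.2106]
tcp_rot: [0.997, -0.007, 0.077, 0.005]
contact_force: [0.5, 0.6, -1.2]
opening: 0.219
```

```bash
python3 - <<'E'
from h import *
st=get_state();print(st['eef_pos'],st['contact_force'],st['opening'])
s=cam('side');c=cam('top')
a=s['img'][140:220,280:350]; cv2.imwrite('pics/s8.png',cv2.resize(a,None,fx=7.5,fy=7.5,interpolation=cv2.INTER_CUBIC))
a=c['img'][140:250,280:370]; cv2.imwrite('pics/t8.png',cv2.resize(a,None,fx=5,fy=5,interpolation=cv2.INTER_CUBIC))
E
```

```text
[ 0.51718416 -0.07092133  0.21064989] [ 0.50181308  0.60656471 -1.19770205] 0.2190373117204221
```

View pics/s8.png

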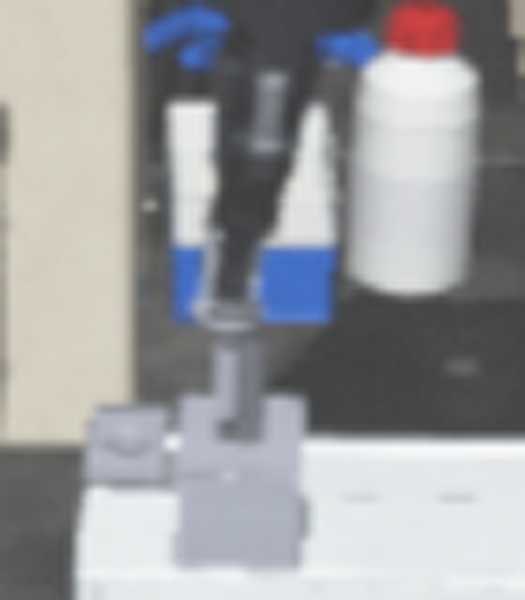

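View pics/t8.png

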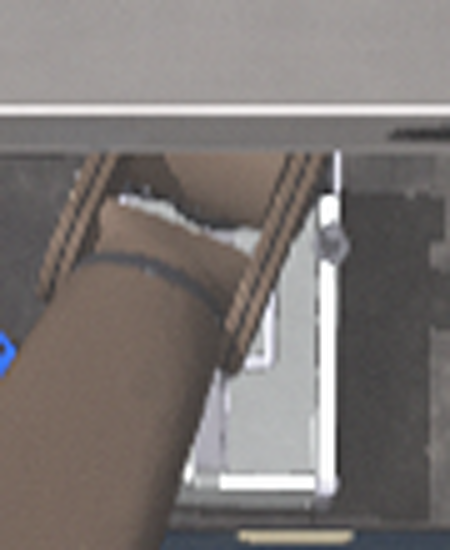

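```bash
python3 - <<'E'
from h import *
s=cam('side'); g=cv2.cvtColor(s['img'],cv2.COLOR_BGR2GRAY)
for r in range(176,206,2): print(r,g[r,300:324].tolist())
a=s['img'][170:212,295:330]; cv2.imwrite('pics/s9.png',cv2.resize(a,None,fx=14,fy=14,interpolation=cv2.INTER_CUBIC))
o=cv2.imread('pics/side0.png',0)
print('orig')
for r in range(190,206,2): print(r,o[r,300:324].tolist())
E
```

```text
176 [94, 95, 93, 98, 107, 111, 130, 145, 122, 82, 74, 75, 85, 108, 117, 110, 109, 110, 109, 107, 109, 108, 108, 97]
178 [95, 94, 95, 100, 107, 116, 143, 145, 108, 80, 76, 79, 96, 120, 123, 110, 107, 107, 108, 109, 110, 109, 108, 99]
180 [101, 100, 98, 102, 111, 150, 176, 168, 141, 121, 115, 112, 115, 122, 118, 111, 107, 107, 107, 108, 110, 109, 109, 98]
182 [100, 102, 102, 100, 101, 112, 144, 166, 160, 143, 139, 138, 130, 125, 125, 121, 121, 121, 120, 120, 121, 120, 116, 102]
184 [99, 101, 104, 105, 105, 109, 110, 108, 114, 125, 127, 119, 108, 100, 98, 98, 99, 96, 94, 92, 88, 85, 77, 69]
186 [106, 107, 108, 109, 112, 110, 110, 113, 136, 164, 166, 142, 122, 122, 115, 105, 98, 95, 89, 84, 76, 68, 67, 68]
188 [107, 106, 103, 102, 102, 104, 104, 108, 139, 168, 167, 143, 122, 122, 115, 102, 91, 85, 76, 70, 69, 69, 67, 68]
190 [97, 98, 100, 101, 105, 106, 109, 111, 141, 169, 165, 138, 119, 123, 114, 92, 73, 72, 69, 67, 68, 67, 69, 68]
192 [97, 96, 96, 103, 122, 136, 133, 132, 153, 169, 163, 135, 120, 123, 116, 112, 115, 114, 108, 99, 86, 70, 68, 69]
194 [146, 144, 127, 127, 163, 182, 183, 
[... 984 characters left out ...]
, 168, 135, 112, 145, 173, 173, 155, 161, 179, 180, 180, 175, 142, 90, 81, 82]
196 [144, 161, 140, 140, 170, 182, 183, 181, 164, 140, 139, 155, 173, 170, 158, 167, 181, 183, 183, 179, 146, 95, 89, 88]
198 [172, 177, 215, 220, 194, 186, 184, 185, 180, 173, 171, 174, 179, 178, 173, 177, 184, 184, 184, 183, 186, 187, 186, 183]
200 [173, 167, 170, 180, 184, 185, 186, 186, 186, 184, 184, 184, 185, 185, 185, 186, 186, 185, 187, 191, 219, 234, 235, 235]
202 [178, 168, 161, 171, 178, 177, 178, 178, 178, 180, 182, 181, 176, 179, 180, 182, 181, 182, 183, 189, 215, 228, 229, 228]
204 [158, 153, 154, 170, 178, 175, 175, 176, 176, 178, 180, 177, 175, 175, 174, 176, 176, 177, 178, 187, 215, 228, 229, 228]
```

View pics/s9.png

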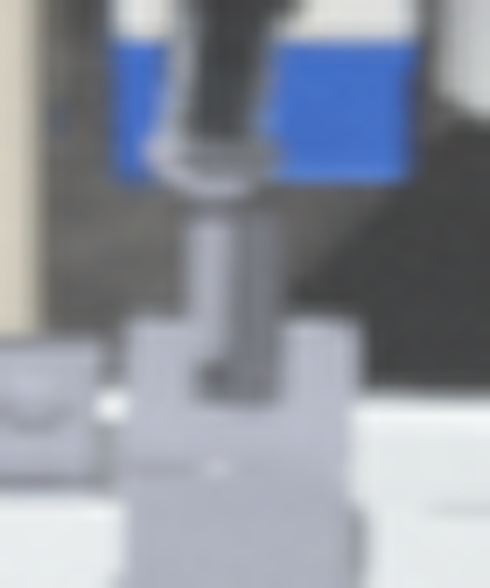

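```bash
python3 - <<'E'
from h import *
s=cam('side')
print('lips',plane(s,308.6,193,.171),plane(s,314.7,193,.171))
from scipy.optimize import brentq
def aty(u,v,y):
    r=s['R'].T@np.array([(u-s['cx'])/s['fx'],(v-s['cy'])/s['fy'],1]); o=-s['R'].T@s['t']; return o+r*(y-o[1])/r[1]
print('lip',aty(308.6,193,-.038),aty(314.7,193,-.038))
print('shank',aty(309.8,189,-.072),'collar',aty(304.6,181,-.072),aty(313.3,181,-.072))
print('collar bottom', aty(309.8,183.5,-.06), 'tip?',aty(310,197,-.072))
E
```

```text
lips [ 0.52140433 -0.03593528  0.171     ] [ 0.5029521  -0.03636646  0.171     ]
lip [ 0.52139852 -0.038       0.16989249] [ 0.50292254 -0.038       0.17012409]
shank [ 0.51773094 -0.072       0.16576221] collar [ 0.53400284 -0.072       0.19326045] [ 0.50731571 -0.072       0.19361043]
collar bottom [ 0.51802001 -0.06        0.19098577] tip? [ 0.5167753  -0.072       0.13750843]
```

>>> move_arm(linear=[[-0.006, 0, -0.007], [0, 0, -0.006], [0, 0, 0]], twist=[[0, 0, 0], [0, 0, 0], [0, 0, 0]])

```text
time: 6.92
eef_pos: [0.5121, -0.0739, 0.1963]
tcp_rot: [0.997, -0.008, 0.077, 0.006]
contact_force: [0.4, 0.5, -0.6]
opening: 0.218
```

```bash
python3 - <<'E'
from h import *
s=cam('side'); g=cv2.cvtColor(s['img'],cv2.COLOR_BGR2GRAY)
for r in range(184,200,2): print(r,g[r,300:324].tolist())
a=s['img'][170:212,295:330]; cv2.imwrite('pics/s10.png',cv2.resize(a,None,fx=14,fy=14,interpolation=cv2.INTER_CUBIC))
print(get_state()['eef_pos'])
E
```

```text
184 [99, 102, 104, 104, 107, 109, 119, 152, 160, 135, 124, 123, 117, 112, 129, 130, 106, 98, 95, 91, 89, 87, 85, 83]
186 [105, 108, 108, 109, 110, 110, 111, 122, 147, 166, 178, 180, 160, 131, 142, 141, 113, 94, 88, 86, 83, 81, 75, 68]
188 [106, 105, 104, 103, 102, 103, 104, 103, 101, 104, 113, 125, 126, 119, 110, 99, 91, 87, 84, 80, 74, 70, 69, 67]
190 [97, 98, 100, 102, 106, 107, 107, 107, 105, 108, 125, 155, 153, 127, 109, 95, 88, 82, 75, 68, 66, 68, 67, 68]
192 [95, 96, 95, 102, 122, 134, 134, 129, 124, 119, 143, 170, 163, 136, 114, 116, 119, 115, 108, 99, 85, 70, 67, 67]
194 [146, 143, 127, 127, 161, 181, 182, 181, 170, 145, 150, 170, 161, 134, 123, 157, 182, 183, 181, 176, 140, 81, 69, 68]
196 [180, 169, 141, 141, 171, 184, 185, 182, 163, 141, 152, 169, 159, 134, 130, 164, 184, 186, 186, 180, 145, 84, 71, 71]
198 [179, 183, 217, 222, 196, 188, 187, 186, 179, 165, 161, 169, 159, 142, 146, 171, 185, 186, 186, 184, 159, 146, 161, 170]
[ 0.51208126 -0.07390866  0.19655882]
```

View pics/s10.png

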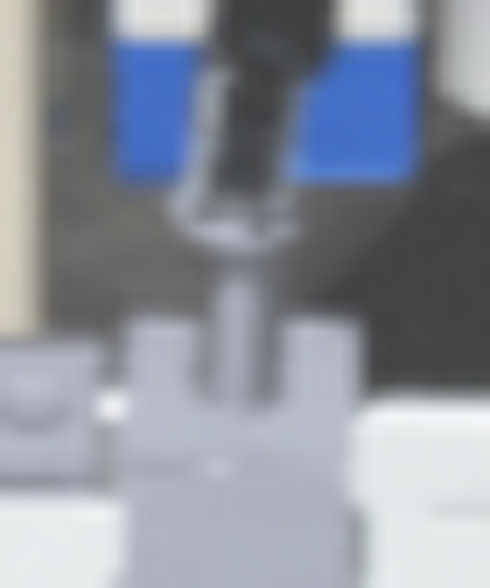

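>>> move_arm(linear=[[0, 0.015, 0], [0, 0.015, 0], [0, 0.014, 0], [0, 0, 0]], twist=[[0, 0, 0], [0, 0, 0], [0, 0, 0], [0, 0, 0]])

```text
time: 7.3
eef_pos: [0.512, -0.0304, 0.1953]
tcp_rot: [0.997, -0.01, 0.076, 0.006]
contact_force: [0.3, 0.6, -0.0]
opening: 0.219
```

```bash
python3 - <<'E'
from h import *
s=cam('side'); st=get_state();print(st['eef_pos'],st['contact_force'],st['tcp_rot'])
a=s['img'][165:212,290:330]; cv2.imwrite('pics/s11.png',cv2.resize(a,None,fx=12,fy=12,interpolation=cv2.INTER_CUBIC))
E
```

```text
[ 0.51210298 -0.03125976  0.19543256] [-0.73953196 -0.1608974  -1.068032  ] [ 0.9970197  -0.00982036  0.07627273  0.00614472]
```

View pics/s11.png

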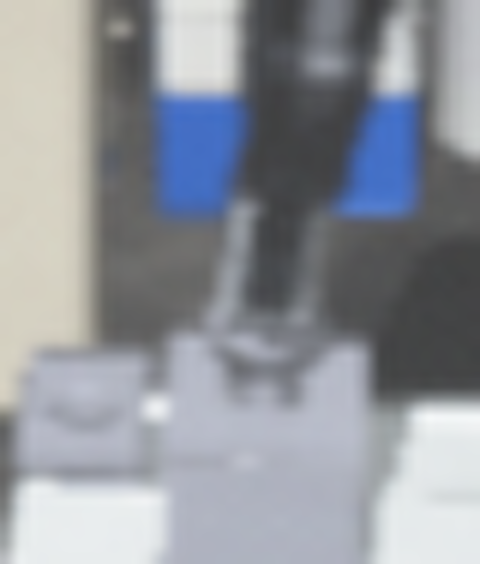

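>>> move_arm(linear=[[0, 0.008, 0], [0, 0.007, 0], [0, 0, 0]], twist=[[0, 0, 0], [0, 0, 0], [0, 0, 0]])

```text
time: 7.6
eef_pos: [0.5124, -0.0166, 0.1954]
tcp_rot: [0.997, -0.011, 0.076, 0.006]
contact_force: [0.1, -0.2, -0.4]
opening: 0.218
```

```bash
python3 - <<'E'
from h import *
s=cam('side'); st=get_state();print(st['eef_pos'],st['contact_force'],st['tcp_rot'])
a=s['img'][165:212,290:330]; cv2.imwrite('pics/s12.png',cv2.resize(a,None,fx=12,fy=12,interpolation=cv2.INTER_CUBIC))
E
```

```text
[ 0.51247252 -0.01693509  0.19547023] [-0.09303403 -0.19573754 -0.25065767] [ 0.99699862 -0.01049389  0.07641288  0.0066861 ]
```

View pics/s12.png

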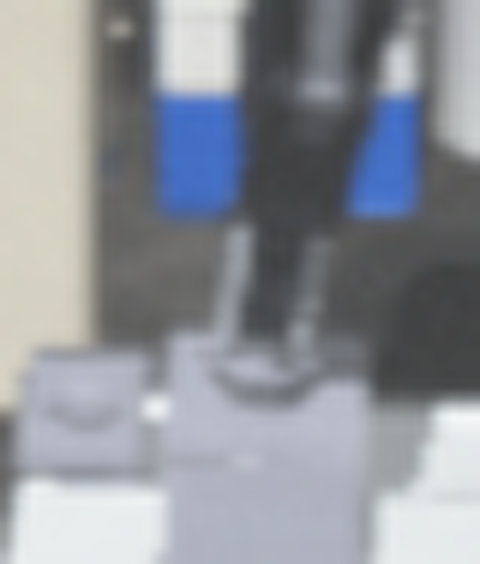

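Behind the lips, centred. Let it down gently.

>>> move_arm(linear=[[0, 0, -0.004], [0, 0, -0.003], [0, 0, 0]], twist=[[0, 0, 0], [0, 0, 0], [0, 0, 0]])

```text
time: 7.9
eef_pos: [0.5127, -0.0176, 0.1881]
tcp_rot: [0.997, -0.011, 0.077, 0.007]
contact_force: [-0.3, 0.9, -0.5]
opening: 0.221
```

```bash
python3 - <<'E'
from h import *
s=cam('side'); st=get_state();print(st['eef_pos'],st['contact_force'],st['tcp_rot'])
a=s['img'][165:212,290:330]; cv2.imwrite('pics/s13.png',cv2.resize(a,None,fx=12,fy=12,interpolation=cv2.INTER_CUBIC))
E
```

```text
[ 0.51274302 -0.01756146  0.18824774] [ 0.45351409 -0.28446297 -0.60293935] [ 0.9969663  -0.0106752   0.07677965  0.00700861]
```

View pics/s13.png

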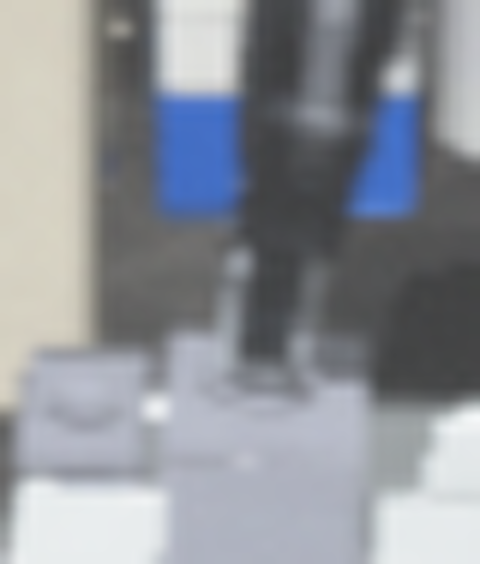

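>>> move_arm(linear=[[0, 0.001, -0.003], [0, 0, -0.002]], twist=[[0, 0, 0], [0, 0, 0]])

```text
time: 8.12
eef_pos: [0.5144, -0.0175, 0.1866]
tcp_rot: [0.997, -0.011, 0.079, 0.008]
contact_force: [-4.5, 1.4, 10.5]
opening: 0.217
```

Resting on the plate (10 N up). Release, rise.

>>> move_arm(linear=[[0, 0, 0], [0, 0, 0], [0, 0, 0], [0, 0, 0], [0, 0, 0]], twist=[[0, 0, 0], [0, 0, 0], [0, 0, 0], [0, 0, 0], [0, 0, 0]], grip=0.5)

```text
time: 8.53
eef_pos: [0.5154, -0.018, 0.1877]
tcp_rot: [0.997, -0.011, 0.08, 0.008]
contact_force: [-0.3, 0.8, 0.3]
opening: 0.5
```

>>> move_arm(linear=[[0, 0, 0.015], [0, 0, 0.03], [0, 0, 0.03], [0, -0.03, 0.02], [0, -0.03, 0], [0, -0.03, 0], [0, 0, 0]], twist=[[0, 0, 0], [0, 0, 0], [0, 0, 0], [0, 0, 0], [0, 0, 0], [0, 0, 0], [0, 0, 0]])

```text
time: 9.12
eef_pos: [0.5126, -0.1089, 0.2843]
tcp_rot: [0.997, -0.008, 0.077, 0.008]
contact_force: [0.2, 0.3, 0.3]
opening: 0.501
```

```bash
python3 - <<'E'
from h import *
s=cam('side'); st=get_state();print(st['eef_pos'],st['contact_force'],st['tcp_rot'])
a=s['img'][160:212,285:330]; cv2.imwrite('pics/s14.png',cv2.resize(a,None,fx=11,fy=11,interpolation=cv2.INTER_CUBIC))
c=cam('top');a=c['img'][140:250,280:370]; cv2.imwrite('pics/t14.png',cv2.resize(a,None,fx=5,fy=5,interpolation=cv2.INTER_CUBIC))
E
```

```text
[ 0.51233178 -0.10705015  0.28381371] [-0.27510161 -0.6762273  -0.10146774] [ 0.99697274 -0.00814457  0.07700449  0.00702321]
```

View pics/s14.png

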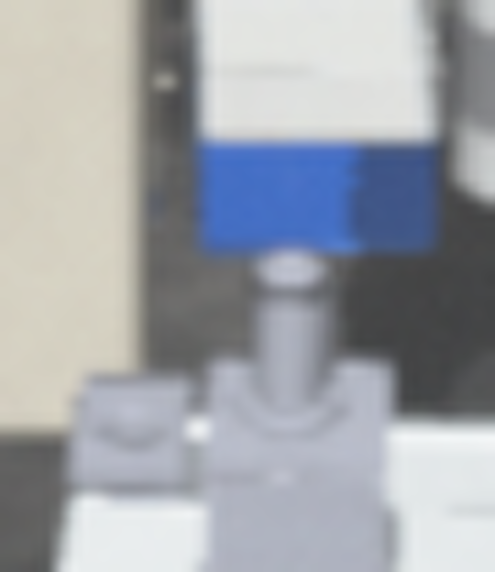

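View pics/t14.png

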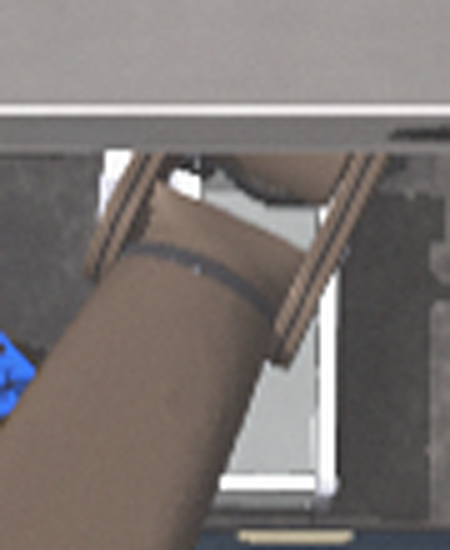

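>>> move_arm(linear=[[-0.003, -0.016, 0], [-0.003, -0.017, 0], [0, 0, -0.03], [0, 0, -0.04], [0, 0, -0.03], [0, 0, 0]], twist=[[0.9, 4.4, 1], [0, 4.4, 0], [0, 0, 0], [0, 0, 0], [0, 0, 0], [0, 0, 0]], grip=0.5)

```text
time: 9.72
eef_pos: [0.5055, -0.1334, 0.18]
tcp_rot: [1.0, 0.004, -0.003, -0.003]
contact_force: [-0.4, 0.7, -1.6]
opening: 0.499
```

```bash
python3 - <<'E'
from h import *
s=cam('side'); st=get_state();print(st['eef_pos'],st['qpos'],st['tcp_rot'])
a=s['img'][140:212,275:345]; cv2.imwrite('pics/s15.png',cv2.resize(a,None,fx=8,fy=8,interpolation=cv2.INTER_CUBIC))
c=cam('top');a=c['img'][140:250,280:370]; cv2.imwrite('pics/t15.png',cv2.resize(a,None,fx=5,fy=5,interpolation=cv2.INTER_CUBIC))
E
```

```text
[ 0.50663892 -0.13384916  0.18274818] [-0.45342813  0.00990782  1.99450799  0.00323202  1.14204206  1.10808404] [ 0.9999881   0.00396664 -0.0015326  -0.00239249]
```

View pics/s15.png

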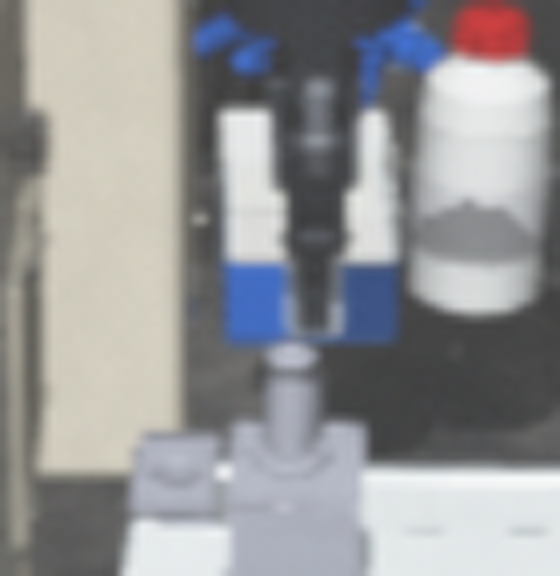

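View pics/t15.png

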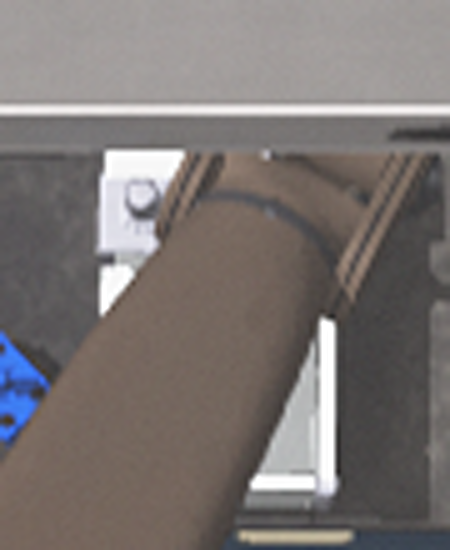

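>>> move_arm(linear=[[0, -0.006, -0.02], [0, 0, -0.025], [0, 0, -0.022], [0, 0, 0]], twist=[[0, 0, 0], [0, 0, 0], [0, 0, 0], [0, 0, 0]])

```text
time: 10.15
eef_pos: [0.5156, -0.1415, 0.1295]
tcp_rot: [1.0, 0.006, 0.01, 0.003]
contact_force: [-1.2, -0.5, -0.8]
opening: 0.499
```

>>> move_arm(linear=[[0, 0, 0], [0, 0, 0], [0, 0, 0], [0, 0, 0], [0, 0, 0], [0, 0, 0]], twist=[[0, 0, 0], [0, 0, 0], [0, 0, 0], [0, 0, 0], [0, 0, 0], [0, 0, 0]], grip=0.0, force=30)

```text
time: 10.65
eef_pos: [0.5186, -0.1415, 0.1355]
tcp_rot: [1.0, 0.007, 0.015, 0.005]
contact_force: [1.3, -0.2, -6.7]
opening: 0.14
```

```bash
python3 - <<'E'
from h import *
s=cam('side'); st=get_state();print(st['eef_pos'],st['qpos'],st['dq'],st['joint_efforts'],st['contact_force'],st['wrist_torque'])
a=s['img'][60:240,230:400]; cv2.imwrite('pics/s16.png',cv2.resize(a,None,fx=3.3,fy=3.3,interpolation=cv2.INTER_CUBIC))
c=cam('top');a=c['img'][100:390,200:400]; cv2.imwrite('pics/t16.png',cv2.resize(a,None,fx=2,fy=2,interpolation=cv2.INTER_CUBIC))
E
```

```text
[ 0.51862607 -0.14151111  0.13546838] [-0.45685051  0.08028676  2.01644606  0.00429536  1.01358319  1.0980981 ] [-0.00066602  0.00053614 -0.00200495  0.00039523  0.00358652  0.00073244] [ 1.12192780e-01 -3.28512454e+01 -2.86212230e+01 -5.78365813e-02
  3.25340610e-01  1.94422051e-02] [ 1.19215747 -0.45435844 -6.84288177] [-0.00750833 -0.28260167  0.02698985]
```

View pics/s16.png

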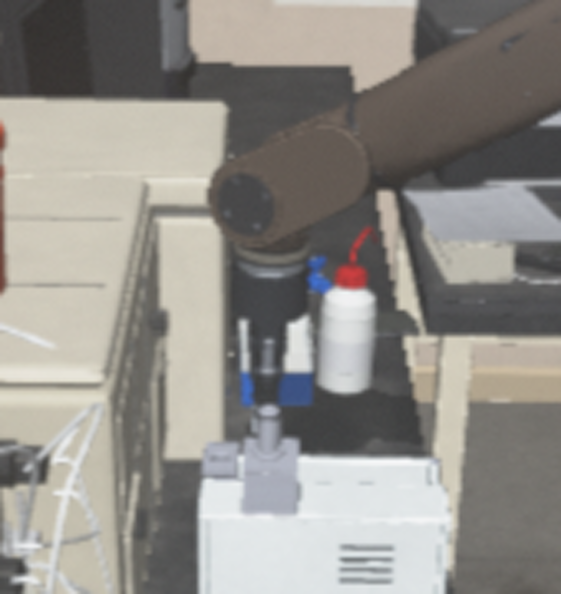

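View pics/t16.png

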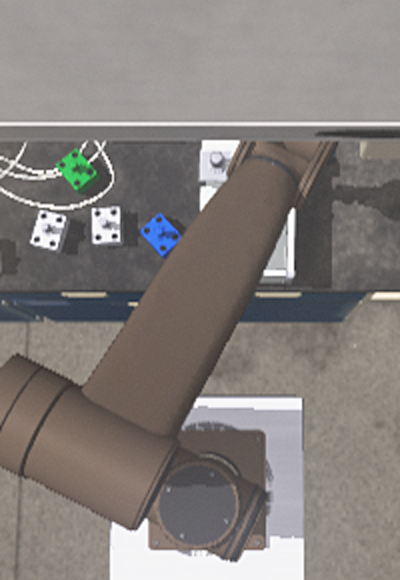

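>>> move_arm(linear=[[0, 0, 0], [0, 0, 0], [0, 0, 0], [0, 0, 0]], twist=[[0, 0, 0], [0, 0, 0], [0, 0, 0], [0, 0, 0]], grip=0.5)

```text
time: 11.08
eef_pos: [0.5209, -0.1427, 0.1403]
tcp_rot: [1.0, 0.007, 0.017, 0.007]
contact_force: [0.1, -0.3, 0.3]
opening: 0.503
```

>>> move_arm(linear=[[-0.006, 0, 0], [-0.006, 0, 0], [0, 0, 0]], twist=[[0, 0, 0], [0, 0, 0], [0, 0, 0]])

```text
time: 11.33
eef_pos: [0.5092, -0.1433, 0.1425]
tcp_rot: [1.0, 0.007, 0.019, 0.008]
contact_force: [0.4, 0.4, -0.0]
opening: 0.501
```

```bash
python3 - <<'E'
from h import *
s=get_state();print(s['qpos'],s['joint_efforts'])
E
```

```text
[-0.46795085  0.04718554  2.03711926  0.00420034  1.01728666  1.08662568] [-8.47803522e-02 -2.86717647e+01 -2.67790031e+01 -6.44139698e-03
 -9.03756986e-02 -1.92933198e-02]
```

>>> move_arm(linear=[[-0.001, 0.001, -0.01], [0, 0, -0.01], [0, 0, -0.01]], twist=[[0, 0, 0], [0, 0, 0], [0, 0, 0]])

```text
time: 11.58
eef_pos: [0.5092, -0.1431, 0.1135]
tcp_rot: [1.0, 0.007, 0.022, 0.009]
contact_force: [0.9, -1.0, -0.1]
opening: 0.501
```

```bash
python3 - <<'E'
from h import *
s=get_state();print(s['qpos'],s['joint_efforts'])
E
```

```text
[-0.46761898  0.08478794  2.0578273   0.00441151  0.95210199  1.08715916] [ 5.62974892e-02 -2.98426527e+01 -2.54985237e+01  5.52033191e-03
  7.06739444e-02  6.37127669e-04]
```

>>> move_arm(linear=[[-0.002, 0.001, 0], [0, 0, 0], [0, 0, 0], [0, 0, 0], [0, 0, 0], [0, 0, 0]], twist=[[0.5, 1, 0], [0, 0, 0], [0, 0, 0], [0, 0, 0], [0, 0, 0], [0, 0, 0]], grip=0.0, force=25)

```text
time: 12.08
eef_pos: [0.5043, -0.1407, 0.1085]
tcp_rot: [1.0, 0.007, 0.007, 0.002]
contact_force: [-1.5, -0.3, -0.8]
opening: 0.154
```

```bash
python3 - <<'E'
from h import *
s=get_state();print(s['qpos'],s['joint_efforts'],s['eef_pos'])
E
```

```text
[-0.46768261  0.09671176  2.05510138  0.0042964   0.97525748  1.08740645] [ 1.69011760e-01 -2.93010360e+01 -2.57265973e+01  9.59995872e-03
 -1.49555518e-01 -8.35890614e-05] [ 0.50425969 -0.14067826  0.10850676]
```

>>> move_arm(linear=[[-0.001, -0.0153, 0.001], [-0.0022, -0.0152, 0.001], [-0.0037, -0.0149, 0.001], [-0.005, -0.0145, 0]], twist=[[0, 0, -4], [0, 0, -4], [0, 0, -4], [0, 0, -4]])

```text
time: 12.42
eef_pos: [0.4925, -0.1966, 0.1085]
tcp_rot: [0.99, -0.138, 0.008, -0.001]
contact_force: [-2.3, 3.7, 5.2]
opening: 0.153
```

```bash
cat > arc.py <<'E'
from h import *
import sys
s=get_state();p=s['eef_pos'];h=np.array([.346,-.140]);d=p[:2]-h
print(p.round(4),s['contact_force'].round(1),s['opening'],'r',np.hypot(*d),'th',np.degrees(np.arctan2(-d[1],d[0])),'rot',s['tcp_rot'].round(3),'q',s['qpos'].round(2))
E
python3 arc.py
```

```text
[ 0.4925 -0.1966  0.1085] [-2.3  3.7  5.2] 0.15293453638531085 r 0.15699429625665837 th 21.115747914320554 rot [ 0.99  -0.138  0.008 -0.001] q [-0.58  0.11  2.04  0.01  0.98  1.27]
```

>>> move_arm(linear=[[-0.0062, -0.014, 0.001], [-0.0076, -0.0134, 0.001], [-0.0088, -0.0126, 0.001], [-0.01, -0.0117, 0]], twist=[[0, 0, -5], [0, 0, -5], [0, 0, -5], [0, 0, -5]])

```text
time: 12.75
eef_pos: [0.4584, -0.2476, 0.1085]
tcp_rot: [0.948, -0.317, 0.007, -0.003]
contact_force: [-2.7, 5.1, 7.5]
opening: 0.156
```

```bash
python3 arc.py
```

```text
[ 0.4584 -0.2476  0.1085] [-2.7  5.1  7.5] 0.156421026281976 r 0.15561713795183746 th 43.759772820285356 rot [ 0.948 -0.317  0.007 -0.003] q [-0.69  0.09  2.06  0.01  0.98  1.51]
```

>>> move_arm(linear=[[-0.0111, -0.0106, 0], [-0.0121, -0.0095, 0], [-0.013, -0.0083, 0], [-0.0137, -0.007, 0]], twist=[[0, 0, -4], [0, 0, -4], [0, 0, -4], [0, 0, -4]])

```text
time: 13.08
eef_pos: [0.4069, -0.2826, 0.1085]
tcp_rot: [0.891, -0.453, 0.006, -0.004]
contact_force: [-0.7, 4.6, 0.9]
opening: 0.153
```

```bash
python3 arc.py
```

```text
[ 0.4069 -0.2826  0.1085] [-0.7  4.6  0.9] 0.1534523941754761 r 0.15505513208545257 th 66.86238511217967 rot [ 0.891 -0.453  0.006 -0.004] q [-0.82  0.04  2.12  0.01  0.98  1.69]
```

>>> move_arm(linear=[[-0.0144, -0.0054, 0], [-0.0148, -0.004, 0], [-0.0151, -0.0025, 0], [-0.0153, -0.001, 0]], twist=[[0, 0, -3], [0, 0, -3], [0, 0, -3], [0, 0, -3]])

```text
time: 13.42
eef_pos: [0.3458, -0.2954, 0.1085]
tcp_rot: [0.835, -0.55, 0.007, -0.004]
contact_force: [0.9, 1.0, 0.3]
opening: 0.152
```

```bash
python3 arc.py
```

```text
[ 0.3458 -0.2954  0.1085] [0.9 1.  0.3] 0.1518314093963762 r 0.15536149112707043 th 90.07127084359672 rot [ 0.835 -0.55   0.007 -0.004] q [-0.94 -0.06  2.21  0.02  0.98  1.79]
```

>>> move_arm(linear=[[-0.0125, 0.0004, 0], [-0.0085, 0.0008, 0], [0, 0, 0]], twist=[[0, 0, -2], [0, 0, -2], [0, 0, 0]])

```text
time: 13.67
eef_pos: [0.322, -0.2936, 0.1085]
tcp_rot: [0.813, -0.582, 0.007, -0.004]
contact_force: [-0.4, 2.2, -0.6]
opening: 0.154
```

```bash
python3 arc.py
```

```text
[ 0.322  -0.2936  0.1085] [-0.4  2.2 -0.6] 0.1543922771467549 r 0.1554382590121281 th 98.88282380040658 rot [ 0.813 -0.582  0.007 -0.004] q [-0.98 -0.11  2.26  0.02  0.98  1.82]
```

>>> move_arm(linear=[[0, 0, 0], [0, 0, 0], [0, 0, 0], [0, 0, 0], [0, 0, 0.02], [0, 0, 0.035], [0, 0, 0.035], [0.013, 0.019, 0.02], [0.013, 0.019, 0.02], [0.013, 0.019, 0], [0.013, 0.019, 0], [0.013, 0.019, 0], [0.013, 0.019, 0], [0.013, 0.019, 0], [0.013, 0.019, 0], [0.013, 0.019, 0], [0.013, 0.019, 0], [0, 0, 0]], twist=[[0, 0, 0], [0, 0, 0], [0, 0, 0], [0, 0, 0], [0, 0, 0], [0, 0, 0], [0, 0, 0], [0, 0, 7], [0, 0, 7], [0, 0, 7], [0, 0, 7], [0, 0, 7], [0, 0, 7], [0, 0, 7], [0, 0, 7], [0, 0, 7], [0, 0, 7], [0, 0, 0]], grip=0.4)

```text
time: 15.17
eef_pos: [0.4638, -0.0947, 0.2502]
tcp_rot: [1.0, 0.01, 0.012, -0.006]
contact_force: [-0.2, 0.7, 0.7]
opening: 0.397
```

```bash
python3 arc.py; python3 - <<'E'
from h import *
s=cam('side'); 
a=s['img'][150:260,260:390]; cv2.imwrite('pics/s17.png',cv2.resize(a,None,fx=5,fy=5,interpolation=cv2.INTER_CUBIC))
c=cam('top');a=c['img'][140:290,270:420]; cv2.imwrite('pics/t17.png',cv2.resize(a,None,fx=4,fy=4,interpolation=cv2.INTER_CUBIC))
E
```

```text
[ 0.4638 -0.0947  0.2502] [-0.2  0.7  0.7] 0.3965557652812295 r 0.12616098427780895 th -21.025522380901247 rot [ 1.     0.01   0.012 -0.006] q [-0.43 -0.19  2.05  0.02  1.26  1.12]
```

View pics/s17.png

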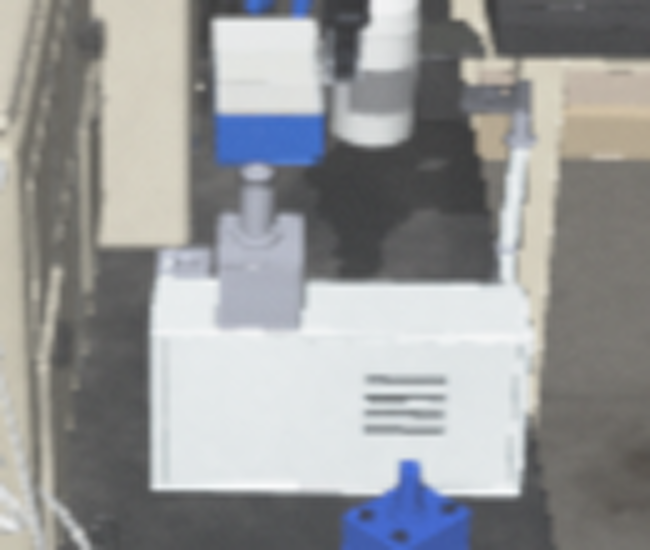

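View pics/t17.png

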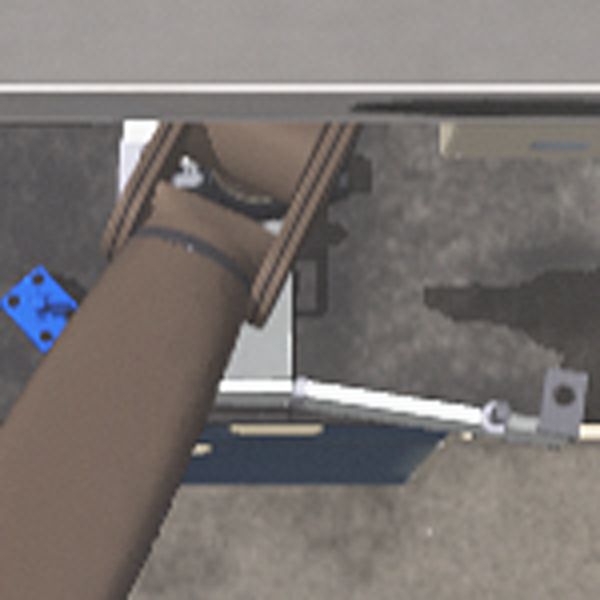

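>>> move_arm(linear=[[-0.007, -0.006, -0.02], [0, 0, -0.025], [0, 0, -0.025], [0, 0, -0.025], [0, 0, -0.02], [0, 0, -0.015], [0, 0, 0]], twist=[[-0.7, 1.4, -1], [0, 0, 0], [0, 0, 0], [0, 0, 0], [0, 0, 0], [0, 0, 0], [0, 0, 0]], grip=0.4)

```text
time: 15.85
eef_pos: [0.4491, -0.1092, 0.1109]
tcp_rot: [1.0, -0.012, -0.004, 0.004]
contact_force: [-0.3, 0.5, -0.7]
opening: 0.401
```

>>> move_arm(linear=[[0.006, 0.008, -0.01], [0, 0, -0.012], [0, 0, -0.012], [0, 0, -0.008], [0, 0, 0]], twist=[[0.4, 0, 0], [0, 0, 0], [0, 0, 0], [0, 0, 0], [0, 0, 0]])

```text
time: 16.27
eef_pos: [0.452, -0.1054, 0.0661]
tcp_rot: [1.0, -0.018, -0.006, 0.001]
contact_force: [-0.9, 0.2, -1.2]
opening: 0.399
```

```bash
python3 - <<'E'
from h import *
c=cam('top');a=c['img'][140:290,270:420]; cv2.imwrite('pics/t18.png',cv2.resize(a,None,fx=4,fy=4,interpolation=cv2.INTER_CUBIC))
st=get_state(); print(st['eef_pos'],st['tcp_rot'],st['contact_force'])
E
```

```text
[ 0.45232262 -0.10543852  0.06677599] [ 0.99981891 -0.01800793 -0.00604726  0.00113443] [-0.75826761 -0.65696054  0.22086042]
```

View pics/t18.png

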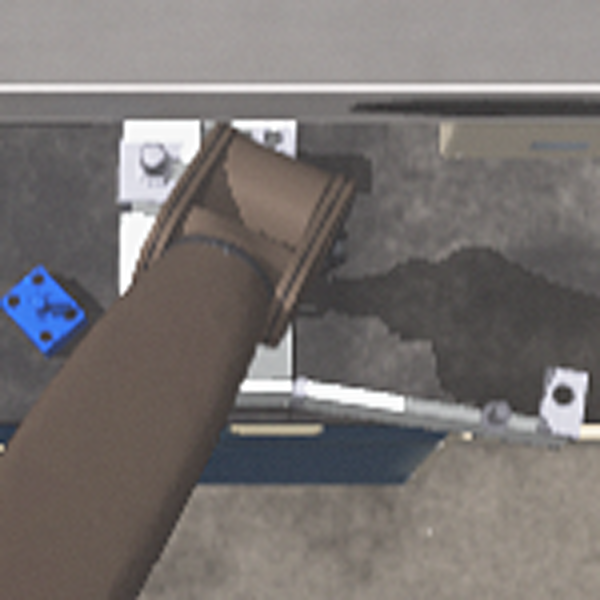

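>>> move_arm(linear=[[0, 0.003, 0.002], [0, 0.001, 0], [0, 0, 0], [0, 0, 0], [0, 0, 0], [0, 0, 0]], twist=[[0, 0, 0.8], [0, 0, 0], [0, 0, 0], [0, 0, 0], [0, 0, 0], [0, 0, 0]], grip=0.0, force=30)

```text
time: 16.82
eef_pos: [0.4527, -0.1021, 0.0703]
tcp_rot: [1.0, -0.011, -0.004, 0.002]
contact_force: [0.5, -1.1, -4.6]
opening: 0.079
```

>>> move_arm(linear=[[0, -0.008, 0], [0, -0.015, 0], [0, -0.015, 0], [0, -0.015, 0], [0, -0.015, 0], [0, -0.015, 0], [0, -0.015, 0], [0, -0.015, 0], [0, -0.015, 0]], twist=[[0, 0, 0], [0, 0, 0], [0, 0, 0], [0, 0, 0], [0, 0, 0], [0, 0, 0], [0, 0, 0], [0, 0, 0], [0, 0, 0]])

```text
time: 17.57
eef_pos: [0.4501, -0.2306, 0.0703]
tcp_rot: [1.0, -0.01, -0.008, -0.005]
contact_force: [0.8, 2.9, -1.3]
opening: 0.082
```

>>> move_arm(linear=[[0, -0.012, 0], [0, -0.008, 0], [0, -0.005, 0], [0, -0.003, 0]], twist=[[0, 0, 0], [0, 0, 0], [0, 0, 0], [0, 0, 0]])

```text
time: 17.9
eef_pos: [0.4496, -0.2498, 0.0701]
tcp_rot: [1.0, -0.016, -0.011, -0.023]
contact_force: [0.8, 8.7, 1.7]
opening: 0.077
```

>>> move_arm(linear=[[0, -0.004, 0], [0, -0.004, 0]], twist=[[0, 0, 0], [0, 0, 0]])

```text
time: 18.07
eef_pos: [0.4495, -0.2497, 0.0701]
tcp_rot: [0.999, -0.017, -0.012, -0.034]
contact_force: [2.4, 13.5, 3.5]
opening: 0.077
```

>>> move_arm(linear=[[0, 0.002, 0], [0, 0, 0], [0, 0, 0], [0, 0, 0], [0, 0, 0.015], [0, 0, 0.03], [0, 0, 0.03], [0, 0, 0.03], [0, 0, 0.03], [0, 0, 0.03], [0, 0, 0]], twist=[[0, 0, 0], [0, 0, 0], [0, 0, 0], [0, 0, 0], [0, 0, 0], [0, 0, 0], [-3.9, -1.3, 0], [0, 0, 0], [0, 0, 0], [0, 0, 0], [0, 0, 0]], grip=0.5)

```text
time: 18.98
eef_pos: [0.4478, -0.2512, 0.2443]
tcp_rot: [1.0, -0.018, -0.0, 0.004]
contact_force: [-0.0, -0.3, 1.2]
opening: 0.501
```

```bash
python3 - <<'E'
from h import *
st=get_state(); print(st['eef_pos'],st['tcp_rot'],st['qpos'].round(2))
c=cam('top'); s=cam('side')
cv2.imwrite('pics/t19.png',c['img']); cv2.imwrite('pics/s19.png',s['img'])
a=c['img'][170:255,165:365]; cv2.imwrite('pics/t19c.png',cv2.resize(a,None,fx=4,fy=4,interpolation=cv2.INTER_CUBIC))
a=s['img'][225:355,285:395]; cv2.imwrite('pics/s19c.png',cv2.resize(a,None,fx=4.5,fy=4.5,interpolation=cv2.INTER_CUBIC))
E
```

```text
[ 0.44780004 -0.2512154   0.24427769] [ 9.99828142e-01 -1.80962566e-02 -2.03737416e-04  4.02113038e-03] [-0.71 -0.08  1.97 -0.01  1.25  0.9 ]
```

View pics/t19c.png

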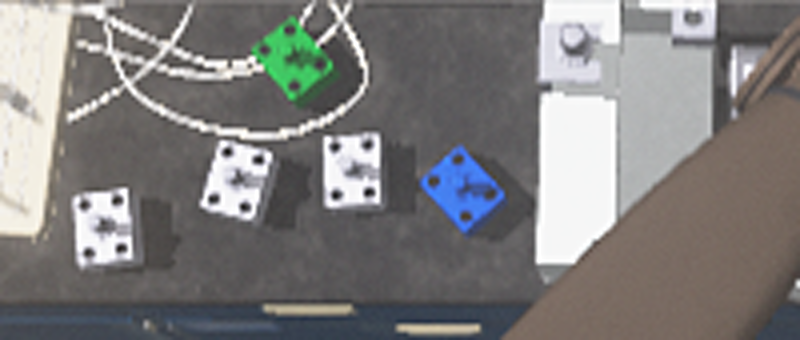

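View pics/s19c.png

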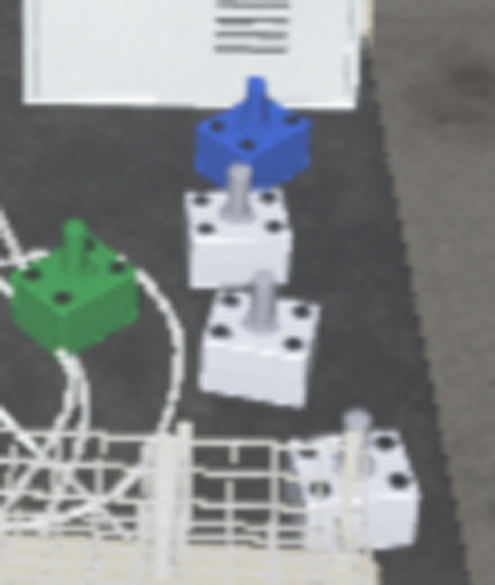

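```bash
cat > blocks.py <<'E'
from h import *
import itertools
def wells(c,approx,r=13):
    u0,v0=[int(round(x)) for x in proj(c,[approx[0],approx[1],.038])]
    a=c['img'][v0-r:v0+r,u0-r:u0+r]; k=10
    g=cv2.cvtColor(cv2.resize(a,None,fx=k,fy=k,interpolation=cv2.INTER_CUBIC),cv2.COLOR_BGR2GRAY)
    m=(g>150).astype(np.uint8)
    m=cv2.morphologyEx(m,cv2.MORPH_OPEN,np.ones((9,9)))
    cs,_=cv2.findContours(m,cv2.RETR_EXTERNAL,cv2.CHAIN_APPROX_NONE)
    cn=max(cs,key=cv2.contourArea); hull=cv2.convexHull(cn)
    hm=np.zeros_like(m);cv2.fillConvexPoly(hm,hull,1); hm=cv2.erode(hm,np.ones((11,11)))
    d=((g<120)&(hm>0)).astype(np.uint8)
    cs,_=cv2.findContours(d,cv2.RETR_EXTERNAL,cv2.CHAIN_APPROX_NONE)
    P=[]
    for q in cs:
        M=cv2.moments(q); A=M['m00']
        if A<100: continue
        P.append((A,u0-r+(M['m10']/A+.5)/k-.5,v0-r+(M['m01']/A+.5)/k-.5))
    h=hull[:,0,:].astype(float)
    hw=np.array([plane(c,u0-r+(x+.5)/k-.5,v0-r+(y+.5)/k-.5,.038)[:2] for x,y in h],np.float32)
    return [(int(A),plane(c,u,v,.038)[:2].round(4).tolist(),round(u,1),round(v,1)) for A,u,v in P],cv2.minAreaRect(hw)
if __name__=='__main__':
    c=cam('top')
    for n,p in dict(A=(.383,.381),B=(.431,.27),C=(.437,.173)).items():
        print(n); w,rc=wells(c,p); print(rc)
        for x in w: print(x)
E
python3 blocks.py
```

```text
A
((0.38953572511672974, 0.38836854696273804), (0.06464957445859909, 0.05003334954380989), 8.262931823730469)
(355, [0.3673, 0.3992], 186.7, 232.8)
(384, [0.3714, 0.3717], 194.8, 231.6)
(825, [0.3904, 0.3861], 191.0, 226.1)
(344, [0.4088, 0.4053], 185.7, 220.8)
(392, [0.4128, 0.3775], 193.8, 219.6)
B
((0.430479496717453, 0.27618634700775146), (0.050336629152297974, 0.06403184682130814), 76.01851654052734)
(369, [0.407, 0.2677], 225.8, 221.3)
(392, [0.4141, 0.2948], 218.0, 219.3)
(581, [0.4315, 0.2744], 224.2, 214.3)
(392, [0.4481, 0.2578], 229.2, 209.5)
(369, [0.455, 0.2849], 221.4, 207.5)
C
((0.43898457288742065, 0.1768731027841568), (0.0646534189581871, 0.04974932596087456), 3.2538857460021973)
(383, [0.4175, 0.1898], 248.6, 218.3)
(400, [0.4198, 0.1618], 256.8, 217.6)
(520, [0.4387, 0.1742], 253.4, 212.2)
(349, [0.4594, 0.1924], 248.3, 206.3)
(372, [0.4614, 0.1644], 256.4, 205.7)
```

```bash
python3 - <<'E'
from h import *
s=cam('side'); c=cam('top')
for n,(u,v),(x,y) in (('C',(238,171),(.4395,.1771)),('B',(262,279),(.4311,.2763)),('A',(356,417),(.3901,.3884))):
    print(n,plane(s,285+u/4.5-.4,225+v/4.5-.4,.072).round(4),'pred top px',proj(c,[x,y,.072]))
# S wells of C
for u,v in ((202,200),(267,197),(206,228),(274,226)): print(plane(s,285+u/4.5-.4,225+v/4.5-.4,.038).round(4))
a=c['img'][195:240,180:265]; cv2.imwrite('pics/t20.png',cv2.resize(a,None,fx=9,fy=9,interpolation=cv2.INTER_CUBIC))
E
```

```text
C [0.4411 0.1788 0.072 ] pred top px (np.float64(251.08532250432438), np.float64(210.09794560867118))
B [0.4328 0.279  0.072 ] pred top px (np.float64(221.5578622840158), np.float64(212.544286745776))
A [0.391 0.388 0.072] pred top px (np.float64(187.58050328111713), np.float64(224.5687291383829))
[0.4612 0.1635 0.038 ]
[0.4206 0.1601 0.038 ]
[0.4598 0.191  0.038 ]
[0.4182 0.1887 0.038 ]
```

View pics/t20.png

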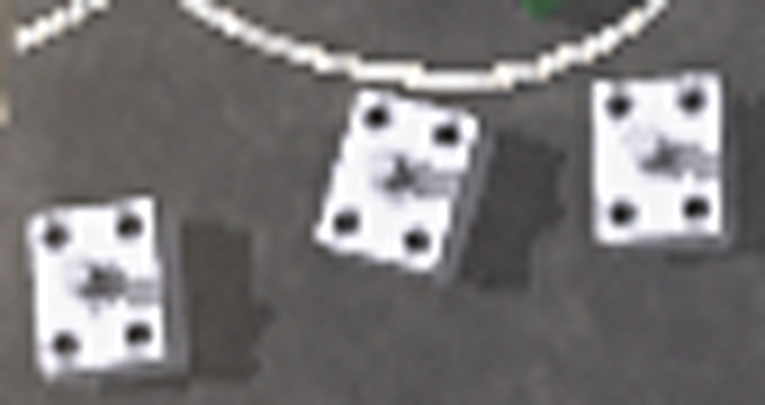

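>>> move_arm(linear=[[0, 0, 0.03], [0, 0, 0.03], [-0.0005, 0.031, 0], [-0.0005, 0.031, 0], [-0.0005, 0.031, 0], [-0.0005, 0.031, 0], [-0.0005, 0.031, 0], [-0.0005, 0.031, 0], [-0.0005, 0.031, 0], [-0.0005, 0.031, 0], [-0.0005, 0.031, 0], [-0.0005, 0.031, 0], [-0.0005, 0.031, 0], [-0.0005, 0.031, 0], [-0.0005, 0.031, 0], [-0.0005, 0.025, 0], [0, 0, 0]], twist=[[0, 0, 0], [0, 0, 0], [0, 0, 6.8], [0, 0, 6.8], [0, 0, 6.8], [0, 0, 6.8], [0, 0, 6.8], [0, 0, 6.8], [0, 0, 6.8], [0, 0, 6.8], [0, 0, 6.8], [0, 0, 6.8], [0, 0, 6.8], [0, 0, 6.8], [0, 0, 6.8], [0, 0, 6.8], [0, 0, 0]], grip=0.5)

```text
time: 20.65
eef_pos: [0.421, 0.1984, 0.2609]
tcp_rot: [0.659, 0.751, -0.034, -0.001]
contact_force: [-0.1, -0.6, 1.4]
opening: 0.501
```

```bash
cat > st.py <<'E'
from h import *
from scipy.spatial.transform import Rotation as R
s=get_state(); M=R.from_quat(s['tcp_rot']).as_matrix()
print('t',round(s['time'],2),'tcp',s['eef_pos'].round(4),'yang',np.degrees(np.arctan2(M[1,1],M[0,1])).round(2),'z',M[:,2].round(3),'corr twist x,y deg',np.degrees([-M[1,2],M[0,2]]).round(1),'F',s['contact_force'].round(1),'op',round(s['opening'],3),'j6',s['qpos'][5].round(2))
E
python3 st.py; python3 - <<'E'
from h import *
c=cam('top'); s=cam('side')
cv2.imwrite('pics/t21.png',c['img'])
a=c['img'][155:255,290:400]; cv2.imwrite('pics/t21c.png',cv2.resize(a,None,fx=6,fy=6,interpolation=cv2.INTER_CUBIC))
a=s['img'][145:260,270:390]; cv2.imwrite('pics/s21c.png',cv2.resize(a,None,fx=5,fy=5,interpolation=cv2.INTER_CUBIC))
E
```

```text
t 20.65 tcp [0.421  0.1984 0.2609] yang 7.37 z [-0.046 -0.05  -0.998] corr twist x,y deg [ 2.9 -2.6] F [-0.1 -0.6  1.4] op 0.501 j6 0.12
```

View pics/t21c.png

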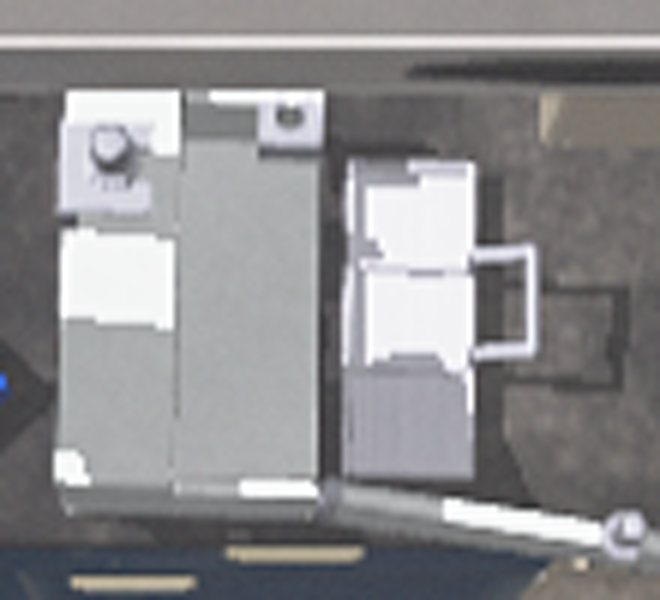

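View pics/s21c.png

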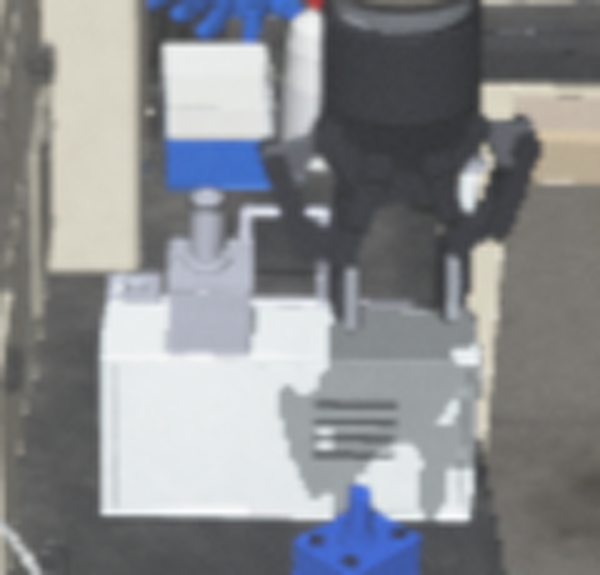

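```bash
python3 - <<'E'
from h import *
c=cam('top')
T=lambda u,v,z:plane(c,290+u/6-.42,155+v/6-.42,z).round(4)[:2]
for z in (.026,):
    print(z,T(345,160,z),T(476,160,z),T(343,480,z),T(476,480,z),'div',T(420,270,z),T(420,365,z))
print('handle',T(532,245,.08),T(532,358,.08))
a=c['img'][178:238,343:385]; cv2.imwrite('pics/t22.png',cv2.resize(a,None,fx=10,fy=10,interpolation=cv2.INTER_CUBIC))
E
```

```text
0.026 [ 0.5514 -0.149 ] [ 0.5514 -0.2255] [ 0.3631 -0.1463] [ 0.3631 -0.2222] div [ 0.4857 -0.1919] [ 0.4298 -0.1912]
handle [ 0.4884 -0.2515] [ 0.4239 -0.2501]
```

View pics/t22.png

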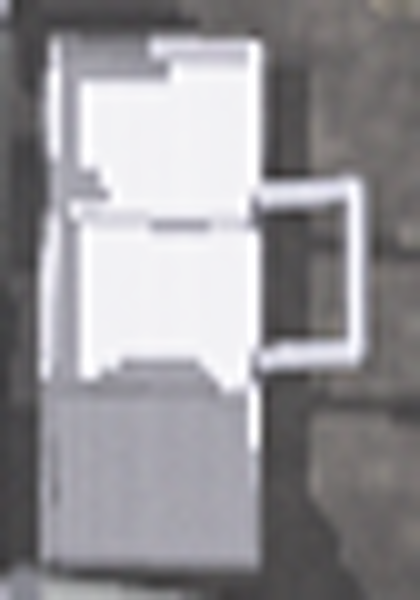

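>>> move_arm(linear=[[0.0095, -0.0105, -0.02], [0.0095, -0.011, -0.02], [0, 0, -0.03], [0, 0, -0.03], [0, 0, -0.02], [0, 0, 0]], twist=[[1.5, -1.3, -2], [1.4, -1.3, -2], [0, 0, 0], [0, 0, 0], [0, 0, 0], [0, 0, 0]])

```text
time: 21.3
eef_pos: [0.4432, 0.1644, 0.1379]
tcp_rot: [0.697, 0.717, 0.002, 0.002]
contact_force: [-0.4, 0.0, -0.1]
opening: 0.5
```

```bash
python3 st.py
```

```text
t 21.3 tcp [0.4432 0.1644 0.1379] yang 1.65 z [ 0.005  0.001 -1.   ] corr twist x,y deg [-0.   0.3] F [-0.4  0.  -0.1] op 0.5 j6 0.11
```

>>> move_arm(linear=[[-0.0015, 0.006, -0.015], [-0.0015, 0.0065, -0.02], [0, 0, -0.015], [0, 0, -0.01], [0, 0, 0]], twist=[[0, 0.3, 1], [0, 0, 0.7], [0, 0, 0], [0, 0, 0], [0, 0, 0]])

```text
time: 21.72
eef_pos: [0.443, 0.1715, 0.0788]
tcp_rot: [0.691, 0.723, 0.001, 0.001]
contact_force: [0.6, -0.1, -0.1]
opening: 0.505
```

```bash
python3 st.py; python3 - <<'E'
from h import *
s=cam('side')
a=s['img'][225:325,290:390]; cv2.imwrite('pics/s23.png',cv2.resize(a,None,fx=5,fy=5,interpolation=cv2.INTER_CUBIC))
E
```

```text
t 21.72 tcp [0.443  0.1715 0.0788] yang 2.65 z [ 0.002 -0.    -1.   ] corr twist x,y deg [0.  0.1] F [ 0.6 -0.1 -0.1] op 0.505 j6 0.11
```

View pics/s23.png

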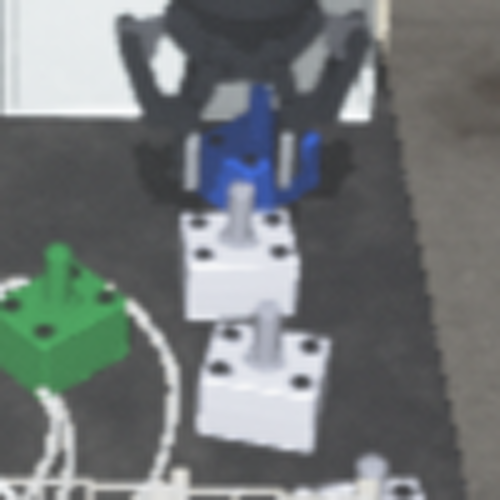

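>>> move_arm(linear=[[-0.0015, 0.004, -0.008], [-0.001, 0.002, -0.01], [0, 0, -0.009], [0, 0, 0]], twist=[[0, 0, 0.7], [0, 0, 0], [0, 0, 0], [0, 0, 0]])

```text
time: 22.1
eef_pos: [0.4446, 0.1779, 0.055]
tcp_rot: [0.686, 0.727, 0.005, 0.004]
contact_force: [0.3, -0.3, -0.7]
opening: 0.501
```

```bash
python3 st.py
```

```text
t 22.1 tcp [0.4446 0.1779 0.055 ] yang 3.29 z [ 0.012  0.001 -1.   ] corr twist x,y deg [-0.1  0.7] F [ 0.3 -0.3 -0.7] op 0.501 j6 0.11
```

>>> move_arm(linear=[[-0.004, 0, -0.003], [0, 0, 0], [0, 0, 0], [0, 0, 0], [0, 0, 0], [0, 0, 0], [0, 0, 0]], twist=[[0, 0.6, 0], [0, 0, 0], [0, 0, 0], [0, 0, 0], [0, 0, 0], [0, 0, 0], [0, 0, 0]], grip=0.0, force=60)

```text
time: 22.68
eef_pos: [0.4404, 0.1781, 0.0516]
tcp_rot: [0.686, 0.727, 0.001, 0.0]
contact_force: [0.1, 0.0, -2.3]
opening: 0.14
```

```bash
python3 st.py
```

```text
t 22.68 tcp [0.4404 0.1781 0.0516] yang 3.33 z [ 0.001  0.001 -1.   ] corr twist x,y deg [-0.1  0.1] F [ 0.1  0.  -2.3] op 0.14 j6 0.11
```

>>> move_arm(linear=[[0, 0, 0.02], [0, 0, 0.035], [0, 0, 0.04], [0, 0, 0.04], [0, 0, 0.04], [0, 0, 0.04], [0, 0, 0.04], [0, 0, 0.025], [0, 0, 0]], twist=[[0, 0, 0], [0, 0, 0], [0, 0, 0], [0, 0, 0], [0, 0, 0], [0, 0, 0], [0, 0, 0], [0, 0, 0], [0, 0, 0]])

```text
time: 23.43
eef_pos: [0.4271, 0.1759, 0.3356]
tcp_rot: [0.686, 0.727, -0.008, -0.007]
contact_force: [0.1, 0.8, -2.6]
opening: 0.139
```

```bash
python3 st.py;  python3 - <<'E'
from h import *
s=cam('side')
a=s['img'][115:325,270:390]; cv2.imwrite('pics/s24.png',cv2.resize(a,None,fx=2.8,fy=2.8,interpolation=cv2.INTER_CUBIC))
E
```

```text
t 23.43 tcp [0.4271 0.1759 0.3356] yang 3.31 z [-0.022 -0.002 -1.   ] corr twist x,y deg [ 0.1 -1.2] F [ 0.1  0.8 -2.6] op 0.139 j6 0.11
```

View pics/s24.png

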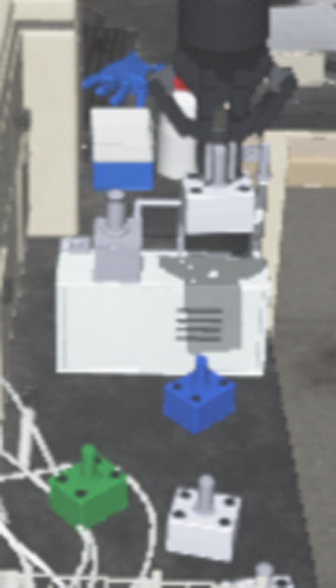

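>>> move_arm(linear=[[0.001, -0.022, 0.002], [0.001, -0.022, 0.002], [0.001, -0.022, 0.002], [0.001, -0.022, 0.002], [0.001, -0.022, 0.002], [0.001, -0.022, 0.002], [0.001, -0.022, 0.002], [0.001, -0.022, 0.002]], twist=[[0, -1.2, -5.5], [0, 0, -5.5], [0, 0, -5.5], [0, 0, -5.5], [0, 0, -5.5], [0, 0, -5.5], [0, 0, -5.5], [0, 0, -5.5]])

```text
time: 24.15
eef_pos: [0.4244, -0.0026, 0.3216]
tcp_rot: [0.914, 0.405, -0.014, -0.017]
contact_force: [0.8, 0.7, -2.7]
opening: 0.14
```

```bash
python3 st.py
```

```text
t 24.15 tcp [ 0.4244 -0.0026  0.3216] yang -42.2 z [-0.04   0.019 -0.999] corr twist x,y deg [-1.1 -2.3] F [ 0.8  0.7 -2.7] op 0.14 j6 0.48
```

>>> move_arm(linear=[[0.001, -0.023, 0.004], [0.001, -0.023, 0.004], [0.001, -0.023, 0.003], [0.005, -0.023, 0.003], [0.015, -0.023, 0.002], [0.02, -0.023, 0.002], [0.022, -0.023, 0.002], [0.022, -0.022, 0.002], [0, 0, 0]], twist=[[-1, -2.3, -6.1], [0, 0, -6.1], [0, 0, -6.1], [0, 0, -6.1], [0, 0, -6.1], [0, 0, -6.1], [0, 0, -6.1], [0, 0, -6.1], [0, 0, 0]])

```text
time: 24.9
eef_pos: [0.5015, -0.1935, 0.3064]
tcp_rot: [0.999, -0.036, -0.017, -0.019]
contact_force: [-0.6, 1.2, -2.8]
opening: 0.142
```

```bash
python3 st.py
```

```text
t 24.9 tcp [ 0.5015 -0.1935  0.3064] yang -94.13 z [-0.033  0.04  -0.999] corr twist x,y deg [-2.3 -1.9] F [-0.6  1.2 -2.8] op 0.142 j6 1.07
```

>>> move_arm(linear=[[0.008, 0.0035, -0.01], [0.0085, 0.0035, -0.03], [0, 0, -0.03], [0, 0, -0.03], [0, 0, -0.03], [0, 0, -0.02], [0, 0, 0]], twist=[[-1.2, -1, 1.6], [-1.1, -0.9, 1.6], [0, 0, 0], [0, 0, 0], [0, 0, 0], [0, 0, 0], [0, 0, 0]])

```text
time: 25.48
eef_pos: [0.5064, -0.1805, 0.1262]
tcp_rot: [1.0, -0.006, -0.016, -0.008]
contact_force: [-0.9, 0.4, -3.5]
opening: 0.145
```

```bash
python3 st.py
```

```text
t 25.48 tcp [ 0.5064 -0.1805  0.1262] yang -90.69 z [-0.032  0.016 -0.999] corr twist x,y deg [-0.9 -1.8] F [-0.9  0.4 -3.5] op 0.145 j6 1.05
```

>>> move_arm(linear=[[0.006, -0.003, 0], [0.006, -0.003, 0], [0, 0, 0]], twist=[[-0.9, -1.8, 0], [0, 0, 0], [0, 0, 0]])

```text
time: 25.73
eef_pos: [0.5131, -0.183, 0.1185]
tcp_rot: [1.0, -0.005, -0.007, -0.004]
contact_force: [0.2, 0.2, -1.1]
opening: 0.143
```

```bash
python3 st.py; python3 - <<'E'
from h import *
c=cam('top'); s=cam('side')
a=c['img'][155:255,290:400]; cv2.imwrite('pics/t25.png',cv2.resize(a,None,fx=6,fy=6,interpolation=cv2.INTER_CUBIC))
a=s['img'][145:240,270:370]; cv2.imwrite('pics/s25.png',cv2.resize(a,None,fx=6,fy=6,interpolation=cv2.INTER_CUBIC))
E
```

```text
t 25.73 tcp [ 0.5131 -0.183   0.1185] yang -90.59 z [-0.014  0.009 -1.   ] corr twist x,y deg [-0.5 -0.8] F [ 0.2  0.2 -1.1] op 0.143 j6 1.05
```

View pics/t25.png

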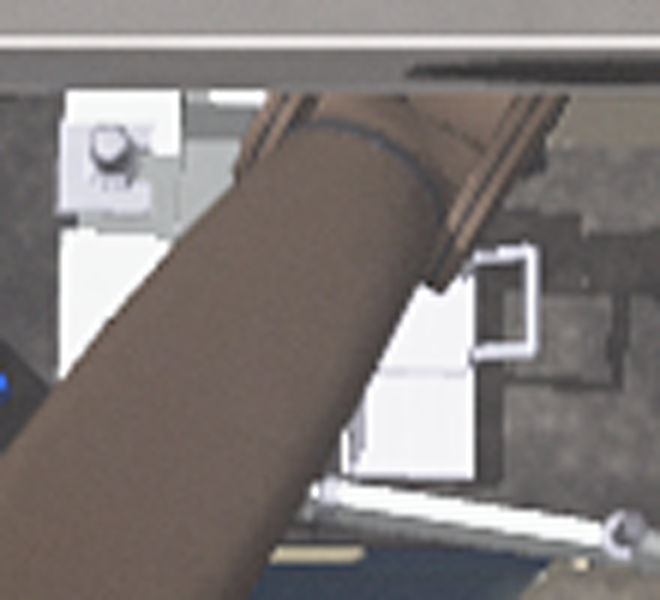

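View pics/s25.png

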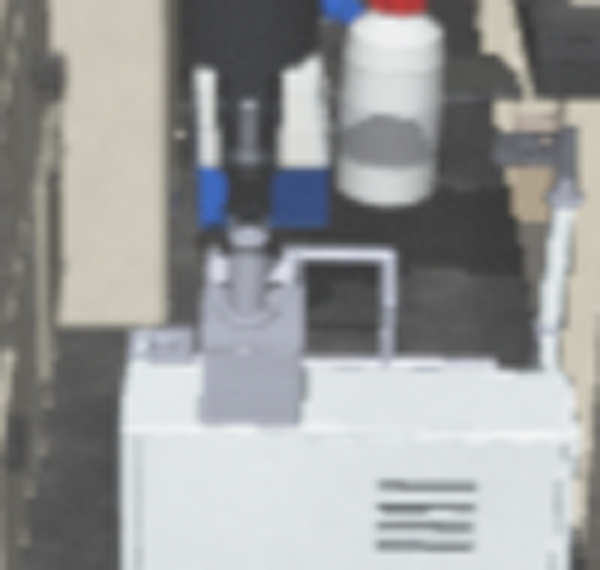

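```bash
python3 - <<'E'
from h import *
s=cam('side'); c=cam('top')
S=lambda u,v,z:plane(s,270+u/6-.42,145+v/6-.42,z).round(4)
print(S(290,256,.084),S(392,256,.084))
T=lambda u,v,z:plane(c,290+u/6-.42,155+v/6-.42,z).round(4)
print(T(532,247,.084),T(532,356,.084))
print('tray front-right edge', T(476,478,.026),'div23',T(430,373,.026))
a=c['img'][190:240,340:385]; cv2.imwrite('pics/t26.png',cv2.resize(a,None,fx=12,fy=12,interpolation=cv2.INTER_CUBIC))
E
```

```text
[ 0.4883 -0.2417  0.084 ] [ 0.4284 -0.2431  0.084 ]
[ 0.4864 -0.2511  0.084 ] [ 0.4243 -0.2497  0.084 ]
tray front-right edge [ 0.3643 -0.2222  0.026 ] div23 [ 0.4251 -0.1968  0.026 ]
```

View pics/t26.png

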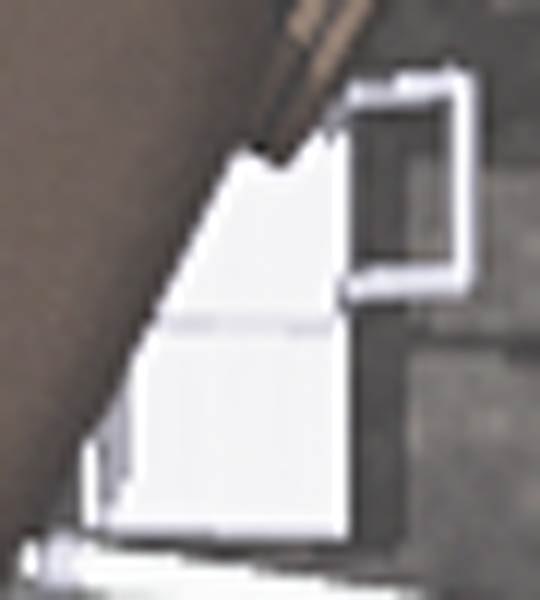

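>>> move_arm(linear=[[0.003, -0.002, -0.008], [0.002, -0.001, -0.008], [0, 0, 0]], twist=[[-0.5, -0.8, 0], [0, 0, 0], [0, 0, 0]])

```text
time: 26.18
eef_pos: [0.5206, -0.1874, 0.1068]
tcp_rot: [1.0, -0.005, 0.004, 0.002]
contact_force: [-0.0, -0.3, -2.8]
opening: 0.142
```

```bash
python3 st.py
```

```text
t 26.18 tcp [ 0.5206 -0.1874  0.1068] yang -90.58 z [ 0.007 -0.005 -1.   ] corr twist x,y deg [0.3 0.4] F [-0.  -0.3 -2.8] op 0.142 j6 1.05
```

>>> move_arm(linear=[[-0.002, 0.0007, -0.006], [-0.001, 0, -0.008], [0, 0, -0.005], [0, 0, 0]], twist=[[0.3, 0.4, 0], [0, 0, 0], [0, 0, 0], [0, 0, 0]])

```text
time: 26.52
eef_pos: [0.518, -0.187, 0.0874]
tcp_rot: [1.0, -0.005, 0.0, -0.0]
contact_force: [0.2, -0.4, -3.4]
opening: 0.142
```

```bash
python3 st.py
```

```text
t 26.52 tcp [ 0.518  -0.187   0.0874] yang -90.58 z [ 0.     0.001 -1.   ] corr twist x,y deg [-0.  0.] F [ 0.2 -0.4 -3.4] op 0.142 j6 1.05
```

>>> move_arm(linear=[[-0.001, 0.0005, -0.006], [0, 0, -0.005], [0, 0, -0.004], [0, 0, 0]], twist=[[0, 0, 0], [0, 0, 0], [0, 0, 0], [0, 0, 0]])

```text
time: 26.85
eef_pos: [0.5164, -0.1863, 0.0703]
tcp_rot: [1.0, -0.005, -0.0, -0.001]
contact_force: [-0.3, 0.7, -2.8]
opening: 0.139
```

```bash
python3 st.py
```

```text
t 26.85 tcp [ 0.5164 -0.1863  0.0703] yang -90.58 z [-0.001  0.001 -1.   ] corr twist x,y deg [-0.1 -0. ] F [-0.3  0.7 -2.8] op 0.139 j6 1.05
```

Inside the walls without contact (bottom ≈19 mm). Seat it.

>>> move_arm(linear=[[0, 0, -0.003], [0, 0, -0.002], [0, 0, -0.001]], twist=[[0, 0, 0], [0, 0, 0], [0, 0, 0]])

```text
time: 27.1
eef_pos: [0.5168, -0.1863, 0.0656]
tcp_rot: [1.0, -0.005, -0.001, -0.001]
contact_force: [-4.3, 2.0, 8.0]
opening: 0.145
```

>>> move_arm(linear=[[0, 0, 0], [0, 0, 0], [0, 0, 0], [0, 0, 0.01], [0, 0, 0.025], [0, 0, 0.035], [0, 0, 0.035], [0, 0, 0.04], [0, 0, 0.04], [0, 0, 0.04], [0, 0, 0]], twist=[[0, 0, 0], [0, 0, 0], [0, 0, 0], [0, 0, 0], [0, 0, 0], [0, 0, 0], [0, 0, 0], [0, 0, 0], [0, 0, 0], [0, 0, 0], [0, 0, 0]], grip=0.45)

```text
time: 28.02
eef_pos: [0.5152, -0.1854, 0.3064]
tcp_rot: [1.0, -0.005, 0.002, 0.0]
contact_force: [1.5, -0.3, 0.8]
opening: 0.452
```

```bash
python3 st.py; python3 blocks.py
```

```text
t 28.02 tcp [ 0.5152 -0.1854  0.3064] yang -90.58 z [ 0.003 -0.001 -1.   ] corr twist x,y deg [0.  0.2] F [ 1.5 -0.3  0.8] op 0.452 j6 1.05
A
((0.38955748081207275, 0.38838738203048706), (0.06450262665748596, 0.05000235512852669), 8.262931823730469)
(358, [0.3673, 0.3992], 186.7, 232.8)
(380, [0.3713, 0.3717], 194.8, 231.6)
(826, [0.3904, 0.3861], 190.9, 226.1)
(343, [0.4088, 0.4052], 185.7, 220.8)
(396, [0.4128, 0.3775], 193.8, 219.6)
B
((0.4304407238960266, 0.2763226628303528), (0.050324514508247375, 0.06403841078281403), 75.7023696899414)
(375, [0.407, 0.2678], 225.8, 221.3)
(397, [0.4141, 0.2948], 218.0, 219.3)
(598, [0.4314, 0.2743], 224.2, 214.3)
(398, [0.4482, 0.2578], 229.2, 209.5)
(369, [0.455, 0.2848], 221.4, 207.5)
C
((0.4784005880355835, 0.2080148160457611), (0.010191303677856922, 0.023487210273742676), 2.0919666290283203)
```

>>> move_arm(linear=[[-0.02, 0.01, 0.004], [-0.02, 0.02, 0.003], [-0.02, 0.025, 0.003], [-0.01, 0.026, 0.003], [0, 0.026, 0.003], [0, 0.026, 0.003], [0, 0.026, 0.002], [0, 0.026, 0.002], [0, 0.026, 0.002], [0, 0.026, 0.002], [0, 0.026, 0], [0, 0.026, 0], [0, 0.026, 0], [0, 0.026, 0], [0, 0.026, 0], [0, 0.026, 0], [0, 0.026, 0], [0, 0.026, 0], [0, 0.02, 0], [0, 0, 0]], twist=[[0, 0, 0], [0, 0, 4.5], [0, 0, 4.5], [0, 0, 4.5], [0, 0, 4.5], [0, 0, 4.5], [0, 0, 4.5], [0, 0, 4.5], [0, 0, 4.5], [0, 0, 4.5], [0, 0, 4.5], [0, 0, 4.5], [0, 0, 4.5], [0, 0, 4.5], [0, 0, 4.5], [0, 0, 4.5], [0, 0, 4.5], [0, 0, 4.5], [0, 0, 0], [0, 0, 0]])

```text
time: 29.73
eef_pos: [0.4294, 0.3001, 0.3196]
tcp_rot: [0.769, 0.64, -0.006, -0.002]
contact_force: [-1.3, -0.4, 0.5]
opening: 0.452
```

```bash
python3 st.py; python3 - <<'E'
from h import *
c=cam('top'); s=cam('side')
a=c['img'][155:255,290:400]; cv2.imwrite('pics/t27.png',cv2.resize(a,None,fx=6,fy=6,interpolation=cv2.INTER_CUBIC))
E
```

```text
t 29.73 tcp [0.4294 0.3001 0.3196] yang -10.48 z [-0.012 -0.005 -1.   ] corr twist x,y deg [ 0.3 -0.7] F [-1.3 -0.4  0.5] op 0.452 j6 0.6
```

View pics/t27.png

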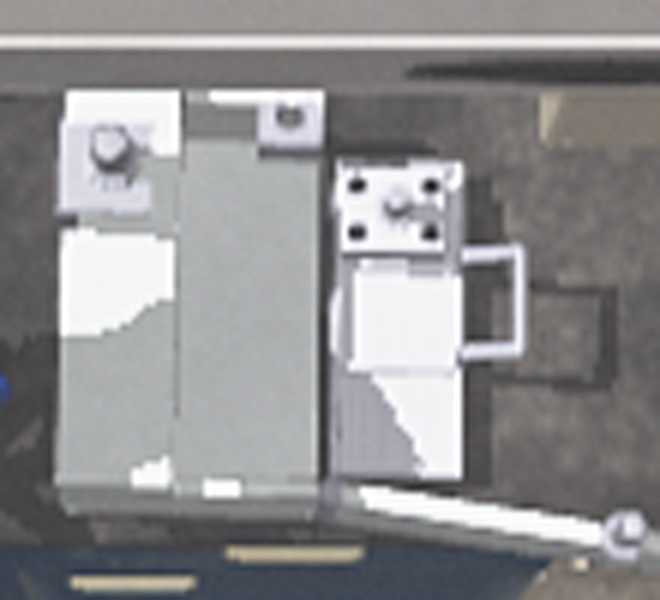

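```bash
python3 - <<'E'
from h import *
from blocks import wells
c=cam('top'); s=cam('side')
T=lambda u,v,z:plane(c,290+u/6-.42,155+v/6-.42,z).round(4)
print('bar',T(519,247,.084),T(519,356,.084))
print('tray',T(336,480,.026),T(464,480,.026),'div23',T(400,369,.026),'div12',T(400,265,.026))
print('wells',[T(u,v,.052) for u,v in((357,185),(430,185),(357,232),(430,232))])
print('outer far corner',T(336,160,.026),T(462,160,.026))
a=s['img'][145:260,270:390]; cv2.imwrite('pics/s27.png',cv2.resize(a,None,fx=5,fy=5,interpolation=cv2.INTER_CUBIC))
E
```

```text
bar [ 0.4864 -0.2438  0.084 ] [ 0.4243 -0.2425  0.084 ]
tray [ 0.3631 -0.1423  0.026 ] [ 0.3631 -0.2154  0.026 ] div23 [ 0.4274 -0.1796  0.026 ] div12 [ 0.4887 -0.1804  0.026 ]
wells [array([ 0.53  , -0.1547,  0.052 ]), array([ 0.53  , -0.1966,  0.052 ]), array([ 0.5023, -0.1545,  0.052 ]), array([ 0.5023, -0.1962,  0.052 ])]
outer far corner [ 0.5514 -0.1438  0.026 ] [ 0.5514 -0.2173  0.026 ]
```

View pics/s27.png

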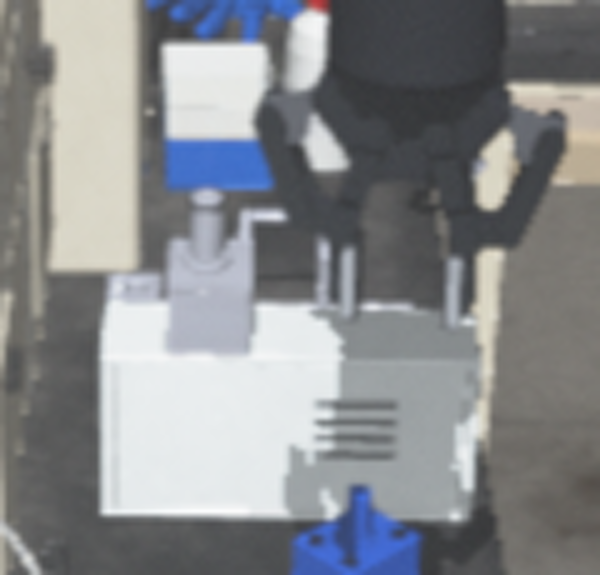

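>>> move_arm(linear=[[0.001, -0.008, -0.03], [0.001, -0.008, -0.035], [0.001, -0.007, -0.035], [0, 0, -0.035], [0, 0, -0.03], [0, 0, -0.02], [0, 0, 0]], twist=[[0.3, -0.7, -1.5], [0, 0, -1.5], [0, 0, 0], [0, 0, 0], [0, 0, 0], [0, 0, 0], [0, 0, 0]], grip=0.5)

```text
time: 30.52
eef_pos: [0.4352, 0.2644, 0.1343]
tcp_rot: [0.791, 0.611, 0.007, 0.004]
contact_force: [-0.6, -0.7, -0.6]
opening: 0.501
```

```bash
python3 st.py
```

```text
t 30.52 tcp [0.4352 0.2644 0.1343] yang -14.63 z [ 0.015  0.002 -1.   ] corr twist x,y deg [-0.1  0.9] F [-0.6 -0.7 -0.6] op 0.501 j6 0.61
```

>>> move_arm(linear=[[-0.0015, 0.006, -0.015], [-0.001, 0.0055, -0.02], [0, 0, -0.015], [0, 0, -0.008], [0, 0, 0]], twist=[[0, 0.9, 0.6], [0, 0, 0.5], [0, 0, 0], [0, 0, 0], [0, 0, 0]])

```text
time: 30.93
eef_pos: [0.4367, 0.2727, 0.0799]
tcp_rot: [0.788, 0.616, 0.003, 0.0]
contact_force: [-0.5, -0.8, 0.1]
opening: 0.499
```

```bash
python3 st.py
```

```text
t 30.93 tcp [0.4367 0.2727 0.0799] yang -13.93 z [ 0.006  0.003 -1.   ] corr twist x,y deg [-0.2  0.3] F [-0.5 -0.8  0.1] op 0.499 j6 0.6
```

>>> move_arm(linear=[[-0.003, 0.003, -0.008], [-0.003, 0.002, -0.01], [-0.001, 0, -0.009], [0, 0, 0]], twist=[[-0.2, 0.3, 0.4], [0, 0, 0], [0, 0, 0], [0, 0, 0]])

```text
time: 31.27
eef_pos: [0.4326, 0.2783, 0.0556]
tcp_rot: [0.786, 0.618, 0.004, 0.001]
contact_force: [0.1, -0.4, 0.6]
opening: 0.496
```

```bash
python3 st.py
```

```text
t 31.27 tcp [0.4326 0.2783 0.0556] yang -13.61 z [ 0.008  0.002 -1.   ] corr twist x,y deg [-0.1  0.4] F [ 0.1 -0.4  0.6] op 0.496 j6 0.61
```

>>> move_arm(linear=[[-0.0007, -0.0008, -0.0035], [0, 0, 0], [0, 0, 0], [0, 0, 0], [0, 0, 0], [0, 0, 0], [0, 0, 0]], twist=[[0, 0.4, 0], [0, 0, 0], [0, 0, 0], [0, 0, 0], [0, 0, 0], [0, 0, 0], [0, 0, 0]], grip=0.0, force=60)

```text
time: 31.85
eef_pos: [0.4319, 0.2778, 0.0521]
tcp_rot: [0.786, 0.619, 0.001, -0.001]
contact_force: [1.9, -0.7, -0.8]
opening: 0.14
```

```bash
python3 st.py
```

```text
t 31.85 tcp [0.4319 0.2778 0.0521] yang -13.58 z [ 0.001  0.003 -1.   ] corr twist x,y deg [-0.2  0. ] F [ 1.9 -0.7 -0.8] op 0.14 j6 0.61
```

>>> move_arm(linear=[[0, 0, 0.02], [0, 0, 0.035], [0, 0, 0.04], [0, 0, 0.04], [0, 0, 0.04], [0, 0, 0.04], [0, 0, 0.04], [0, 0, 0.03], [0, 0, 0]], twist=[[0, 0, 0], [0, 0, 0], [0, 0, 0], [0, 0, 0], [0, 0, 0], [0, 0, 0], [0, 0, 0], [0, 0, 0], [0, 0, 0]])

```text
time: 32.6
eef_pos: [0.4217, 0.2734, 0.3437]
tcp_rot: [0.786, 0.618, -0.007, -0.003]
contact_force: [0.8, 0.2, -0.7]
opening: 0.143
```

```bash
python3 st.py
```

```text
t 32.6 tcp [0.4217 0.2734 0.3437] yang -13.61 z [-0.014 -0.003 -1.   ] corr twist x,y deg [ 0.2 -0.8] F [ 0.8  0.2 -0.7] op 0.143 j6 0.61
```

>>> move_arm(linear=[[0.001, -0.025, 0.004], [0.001, -0.025, 0.004], [0.001, -0.025, 0.004], [0.001, -0.025, 0.004], [0.001, -0.025, 0.004], [0.001, -0.025, 0.004], [0.001, -0.025, 0.004], [0.001, -0.025, 0.004], [0.001, -0.025, 0.004]], twist=[[0, -0.8, -4.3], [0, 0, -4.3], [0, 0, -4.3], [0, 0, -4.3], [0, 0, -4.3], [0, 0, -4.3], [0, 0, -4.3], [0, 0, -4.3], [0, 0, -4.3]])

```text
time: 33.35
eef_pos: [0.426, 0.0433, 0.3705]
tcp_rot: [0.95, 0.313, -0.005, -0.002]
contact_force: [0.2, 0.8, -1.7]
opening: 0.143
```

```bash
python3 st.py
```

```text
t 33.35 tcp [0.426  0.0433 0.3705] yang -53.52 z [-0.011  0.001 -1.   ] corr twist x,y deg [-0.  -0.6] F [ 0.2  0.8 -1.7] op 0.143 j6 0.8
```

>>> move_arm(linear=[[0.003, -0.0245, 0], [0.003, -0.0245, 0], [0.003, -0.0245, 0], [0.004, -0.0245, 0], [0.004, -0.0245, 0], [0.004, -0.0245, 0], [0.004, -0.0245, 0], [0.004, -0.0245, 0], [0.003, -0.024, 0], [0, 0, 0]], twist=[[0, -0.6, -4.15], [0, 0, -4.15], [0, 0, -4.15], [0, 0, -4.15], [0, 0, -4.15], [0, 0, -4.15], [0, 0, -4.15], [0, 0, -4.15], [0, 0, -4.15], [0, 0, 0]])

```text
time: 34.18
eef_pos: [0.4529, -0.1903, 0.3526]
tcp_rot: [1.0, -0.029, -0.008, -0.006]
contact_force: [0.1, -0.6, -1.1]
opening: 0.145
```

```bash
python3 st.py
```

```text
t 34.18 tcp [ 0.4529 -0.1903  0.3526] yang -93.3 z [-0.016  0.013 -1.   ] corr twist x,y deg [-0.7 -0.9] F [ 0.1 -0.6 -1.1] op 0.145 j6 1.02
```

>>> move_arm(linear=[[0.002, 0.005, -0.03], [0.001, 0.004, -0.035], [0.001, 0.002, -0.035], [0, 0, -0.035], [0, 0, -0.03], [0, 0, -0.02], [0, 0, 0]], twist=[[-0.7, -0.9, 1.2], [0, 0, 1.2], [0, 0, 0], [0, 0, 0], [0, 0, 0], [0, 0, 0], [0, 0, 0]])

```text
time: 34.77
eef_pos: [0.4513, -0.1753, 0.1532]
tcp_rot: [1.0, -0.007, -0.003, -0.003]
contact_force: [-1.0, 0.5, -2.5]
opening: 0.141
```

```bash
python3 st.py
```

```text
t 34.77 tcp [ 0.4513 -0.1753  0.1532] yang -90.75 z [-0.006  0.006 -1.   ] corr twist x,y deg [-0.3 -0.3] F [-1.   0.5 -2.5] op 0.141 j6 1.0
```

>>> move_arm(linear=[[0.003, -0.0015, -0.015], [0.0025, -0.0015, -0.018], [0, 0, -0.01], [0, 0, 0]], twist=[[-0.3, -0.3, 0], [0, 0, 0], [0, 0, 0], [0, 0, 0]])

```text
time: 35.1
eef_pos: [0.4555, -0.1759, 0.1078]
tcp_rot: [1.0, -0.005, -0.002, -0.002]
contact_force: [-0.2, 0.8, -1.9]
opening: 0.143
```

```bash
python3 st.py;  python3 - <<'E'
from h import *
c=cam('top'); s=cam('side')
a=c['img'][155:255,290:400]; cv2.imwrite('pics/t28.png',cv2.resize(a,None,fx=6,fy=6,interpolation=cv2.INTER_CUBIC))
a=s['img'][145:240,270:370]; cv2.imwrite('pics/s28.png',cv2.resize(a,None,fx=6,fy=6,interpolation=cv2.INTER_CUBIC))
E
```

```text
t 35.1 tcp [ 0.4555 -0.1759  0.1078] yang -90.58 z [-0.004  0.003 -1.   ] corr twist x,y deg [-0.2 -0.2] F [-0.2  0.8 -1.9] op 0.143 j6 1.0
```

View pics/t28.png

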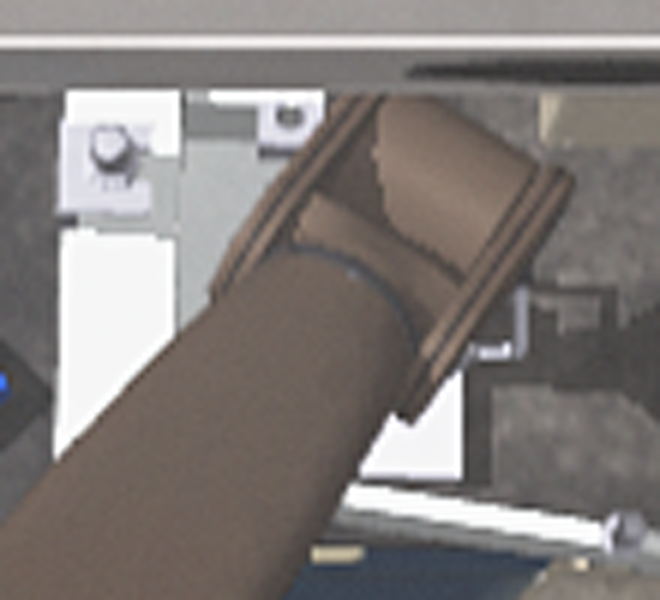

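View pics/s28.png

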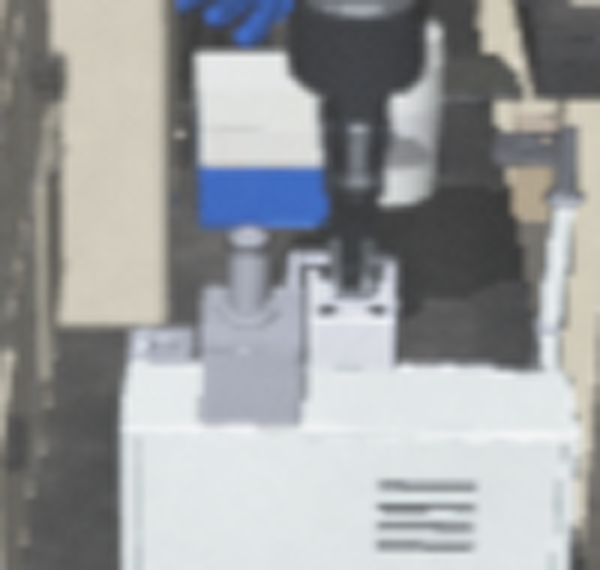

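```bash
python3 - <<'E'
from h import *
s=cam('side'); 
S=lambda u,v,z:plane(s,270+u/6-.42,145+v/6-.42,z).round(4)
print(S(327,309,.0937),S(376,309,.0937),S(399,340,.075),S(306,340,.075))
print('bar', S(291,256,.084), S(394,256,.084))
E
```

```text
[ 0.4691 -0.1594  0.0937] [ 0.4417 -0.1601  0.0937] [ 0.4282 -0.1583  0.075 ] [ 0.4805 -0.1572  0.075 ]
bar [ 0.4877 -0.2417  0.084 ] [ 0.4272 -0.2432  0.084 ]
```

>>> move_arm(linear=[[0.002, -0.001, -0.008], [0.001, -0.0005, -0.008], [0, 0, -0.005], [0, 0, 0]], twist=[[-0.2, -0.2, 0], [0, 0, 0], [0, 0, 0], [0, 0, 0]])

```text
time: 35.58
eef_pos: [0.4633, -0.1802, 0.0926]
tcp_rot: [1.0, -0.005, 0.006, 0.004]
contact_force: [-0.2, 0.3, -2.1]
opening: 0.142
```

```bash
python3 st.py
```

```text
t 35.58 tcp [ 0.4633 -0.1802  0.0926] yang -90.59 z [ 0.012 -0.008 -1.   ] corr twist x,y deg [0.5 0.7] F [-0.2  0.3 -2.1] op 0.142 j6 1.01
```

>>> move_arm(linear=[[-0.003, 0.001, -0.004], [-0.002, 0.001, -0.003], [0, 0, 0]], twist=[[0.5, 0.7, 0], [0, 0, 0], [0, 0, 0]])

```text
time: 35.83
eef_pos: [0.458, -0.1783, 0.0849]
tcp_rot: [1.0, -0.005, -0.001, -0.0]
contact_force: [-0.5, -0.0, -2.5]
opening: 0.146
```

```bash
python3 st.py
```

```text
t 35.83 tcp [ 0.458  -0.1783  0.0849] yang -90.58 z [-0.001  0.001 -1.   ] corr twist x,y deg [-0.  -0.1] F [-0.5 -0.  -2.5] op 0.146 j6 1.0
```

>>> move_arm(linear=[[0, 0, -0.005], [0, 0, -0.005], [0, 0, -0.004], [0, 0, -0.002], [0, 0, 0]], twist=[[0, 0, 0], [0, 0, 0], [0, 0, 0], [0, 0, 0], [0, 0, 0]])

```text
time: 36.25
eef_pos: [0.4578, -0.1784, 0.0671]
tcp_rot: [1.0, -0.005, -0.001, -0.0]
contact_force: [-0.1, -0.1, -2.5]
opening: 0.143
```

```bash
python3 st.py
```

```text
t 36.25 tcp [ 0.4578 -0.1784  0.0671] yang -90.59 z [-0.001  0.001 -1.   ] corr twist x,y deg [-0.  -0.1] F [-0.1 -0.1 -2.5] op 0.143 j6 1.0
```

>>> move_arm(linear=[[0, 0, -0.0015], [0, 0, 0]], twist=[[0, 0, 0], [0, 0, 0]])

```text
time: 36.42
eef_pos: [0.4582, -0.1788, 0.0664]
tcp_rot: [1.0, -0.005, -0.001, -0.0]
contact_force: [0.5, -0.8, -1.6]
opening: 0.145
```

>>> move_arm(linear=[[0, 0, 0], [0, 0, 0], [0, 0, 0], [0, 0, 0], [0, 0, 0]], twist=[[0, 0, 0], [0, 0, 0], [0, 0, 0], [0, 0, 0], [0, 0, 0]], grip=0.4)

```text
time: 36.83
eef_pos: [0.4599, -0.1798, 0.0681]
tcp_rot: [1.0, -0.005, 0.001, 0.001]
contact_force: [-0.5, 0.4, 0.2]
opening: 0.4
```

```bash
python3 st.py; python3 - <<'E'
from h import *
c=cam('top'); s=cam('side')
a=c['img'][155:255,290:400]; cv2.imwrite('pics/t29.png',cv2.resize(a,None,fx=6,fy=6,interpolation=cv2.INTER_CUBIC))
a=s['img'][145:240,270:370]; cv2.imwrite('pics/s29.png',cv2.resize(a,None,fx=6,fy=6,interpolation=cv2.INTER_CUBIC))
E
```

```text
t 36.83 tcp [ 0.4599 -0.1798  0.0681] yang -90.58 z [ 0.003 -0.002 -1.   ] corr twist x,y deg [0.1 0.2] F [-0.5  0.4  0.2] op 0.4 j6 1.0
```

View pics/t29.png

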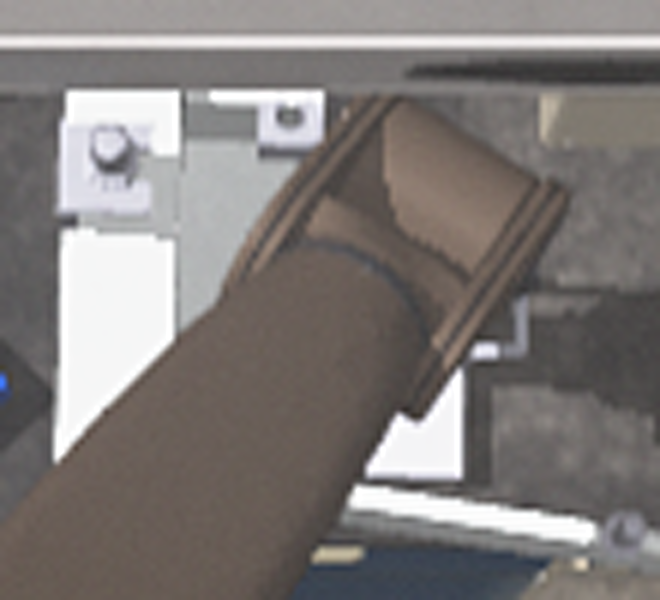

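View pics/s29.png

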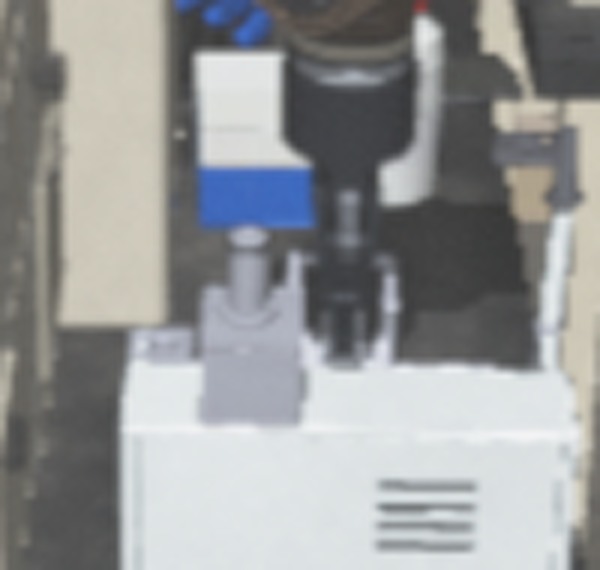

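>>> move_arm(linear=[[0, 0, 0.01], [0, 0, 0.025], [0, 0, 0.035], [0, 0, 0.04], [0, 0, 0.04], [0, 0, 0.04], [0, 0, 0.03], [0, 0, 0.02], [0, 0, 0]], twist=[[0, 0, 0], [0, 0, 0], [0, 0, 0], [0, 0, 0], [0, 0, 0], [0, 0, 0], [0, 0, 0], [0, 0, 0], [0, 0, 0]])

```text
time: 37.68
eef_pos: [0.4536, -0.1756, 0.3228]
tcp_rot: [1.0, -0.005, -0.0, -0.0]
contact_force: [0.3, -0.3, 1.5]
opening: 0.4
```

>>> move_arm(linear=[[0, 0.028, 0.003], [0, 0.028, 0.003], [0, 0.028, 0.003], [0, 0.028, 0.003], [0, 0.028, 0.003], [0, 0.028, 0.003], [0, 0.028, 0.003], [0, 0.028, 0.003], [0, 0.028, 0.003], [0, 0.028, 0.003], [0, 0.028, 0], [0, 0.028, 0], [0, 0.028, 0], [0, 0.028, 0], [-0.005, 0.028, 0], [-0.01, 0.028, 0], [-0.01, 0.028, 0], [-0.01, 0.028, 0], [-0.01, 0.028, 0], [0, 0, 0]], twist=[[0, 0, 5.2], [0, 0, 5.2], [0, 0, 5.2], [0, 0, 5.2], [0, 0, 5.2], [0, 0, 5.2], [0, 0, 5.2], [0, 0, 5.2], [0, 0, 5.2], [0, 0, 5.2], [0, 0, 5.2], [0, 0, 5.2], [0, 0, 5.2], [0, 0, 5.2], [0, 0, 5.2], [0, 0, 5.2], [0, 0, 5.2], [0, 0, 5.2], [0, 0, 5.2], [0, 0, 0]], grip=0.5)

```text
time: 39.35
eef_pos: [0.3931, 0.3786, 0.3386]
tcp_rot: [0.623, 0.782, -0.009, -0.002]
contact_force: [-0.6, -0.5, -0.3]
opening: 0.499
```

```bash
python3 st.py; python3 - <<'E'
from h import *
c=cam('top'); s=cam('side')
cv2.imwrite('pics/t30f.png',c['img']); cv2.imwrite('pics/s30f.png',s['img'])
a=c['img'][155:255,290:400]; cv2.imwrite('pics/t30.png',cv2.resize(a,None,fx=6,fy=6,interpolation=cv2.INTER_CUBIC))
E
```

```text
t 39.35 tcp [0.3931 0.3786 0.3386] yang 12.87 z [-0.014 -0.012 -1.   ] corr twist x,y deg [ 0.7 -0.8] F [-0.6 -0.5 -0.3] op 0.499 j6 0.36
```

View pics/t30.png

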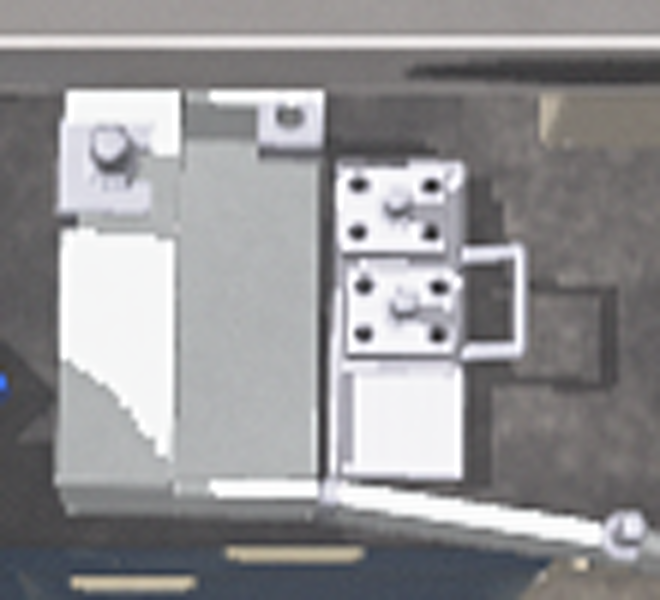

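View pics/s30f.png

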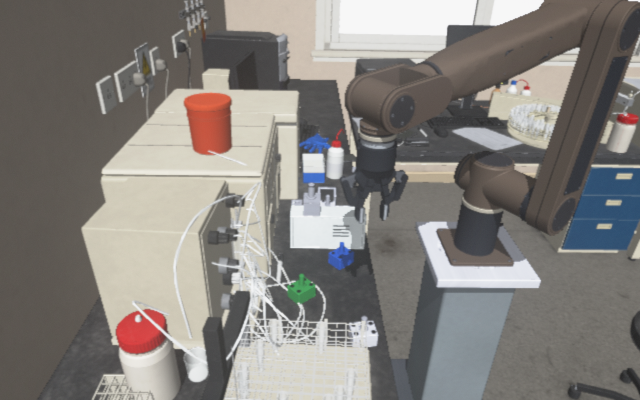

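```bash
python3 - <<'E'
from h import *
o=cam('top'); w=cloud(o).reshape(-1,3)
ss=cam('side'); w2=cloud(ss).reshape(-1,3)
for n,q in(('t',w),('s',w2)):
    for y0 in np.arange(.40,.52,.02):
        m=(q[:,0]>.33)&(q[:,0]<.47)&(q[:,1]>y0)&(q[:,1]<y0+.02)&(q[:,2]<.25)
        if m.sum(): print(n,round(y0,2),m.sum(),np.nanmax(q[m,2]).round(3), np.percentile(q[m,2],90).round(3))
a=ss['img'][300:380,320:400]; cv2.imwrite('pics/s31.png',cv2.resize(a,None,fx=7,fy=7,interpolation=cv2.INTER_CUBIC))
E
```

```text
t 0.4 152 0.044 0.041
t 0.42 293 0.043 0.017
t 0.44 80 0.043 0.031
t 0.46 45 -0.369 -0.449
t 0.48 35 -0.496 -0.553
t 0.5 20 -0.626 -0.668
s 0.4 400 0.044 0.037
s 0.42 146 0.033 0.002
s 0.44 446 0.126 0.115
s 0.46 421 0.119 0.114
s 0.48 465 0.117 0.114
s 0.5 442 0.119 0.114
```

View pics/s31.png

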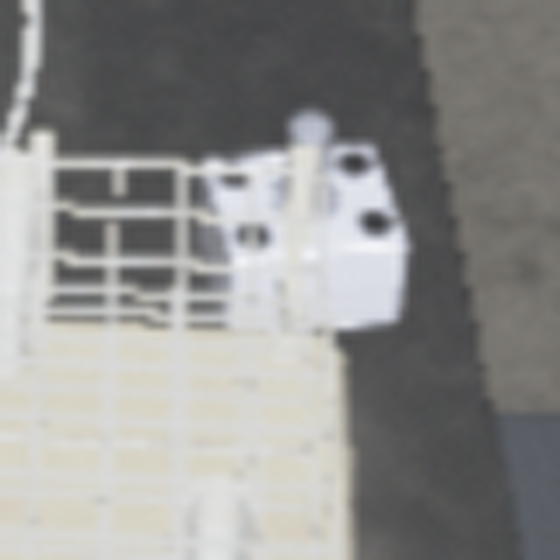

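>>> move_arm(linear=[[-0.001, 0.004, -0.03], [-0.001, 0.004, -0.035], [0, 0.003, -0.035], [0, 0, -0.035], [0, 0, -0.03], [0, 0, -0.02], [0, 0, 0]], twist=[[0.7, -0.8, -2.2], [0, 0, -2.2], [0, 0, 0], [0, 0, 0], [0, 0, 0], [0, 0, 0], [0, 0, 0]])

```text
time: 40.13
eef_pos: [0.3992, 0.3766, 0.1529]
tcp_rot: [0.665, 0.746, 0.006, 0.004]
contact_force: [-0.8, -0.2, -1.0]
opening: 0.499
```

```bash
python3 st.py
```

```text
t 40.13 tcp [0.3992 0.3766 0.1529] yang 6.56 z [ 0.014  0.003 -1.   ] corr twist x,y deg [-0.2  0.8] F [-0.8 -0.2 -1. ] op 0.499 j6 0.46
```

>>> move_arm(linear=[[-0.004, 0.006, -0.015], [-0.004, 0.005, -0.02], [0, 0, -0.02], [0, 0, -0.015], [0, 0, 0]], twist=[[-0.2, 0.8, 1], [0, 0, 0.8], [0, 0, 0], [0, 0, 0], [0, 0, 0]])

```text
time: 40.55
eef_pos: [0.3973, 0.3842, 0.0867]
tcp_rot: [0.658, 0.753, 0.003, 0.002]
contact_force: [-0.1, -0.3, -0.9]
opening: 0.501
```

```bash
python3 st.py; python3 blocks.py | head -7
```

```text
t 40.55 tcp [0.3973 0.3842 0.0867] yang 7.73 z [ 0.006  0.003 -1.   ] corr twist x,y deg [-0.2  0.4] F [-0.1 -0.3 -0.9] op 0.501 j6 0.45
A
((0.3719889521598816, 0.3706444799900055), (0.023058928549289703, 0.017261693254113197), 6.881768226623535)
(271, [0.3718, 0.3705], 195.2, 231.5)
B
((0.4724756181240082, 0.2752303183078766), (0.09025618433952332, 0.012302788905799389), 86.7979507446289)
(440, [0.4747, 0.2562], 230.0, 202.0)
C
```

>>> move_arm(linear=[[-0.004, 0.002, -0.01], [-0.003, 0.0015, -0.012], [-0.001, 0, -0.01], [0, 0, 0]], twist=[[-0.2, 0.4, 0.7], [0, 0, 0], [0, 0, 0], [0, 0, 0]])

```text
time: 40.93
eef_pos: [0.3942, 0.3897, 0.0604]
tcp_rot: [0.654, 0.756, 0.006, 0.002]
contact_force: [-0.5, -1.0, 0.5]
opening: 0.499
```

```bash
python3 st.py
```

```text
t 40.93 tcp [0.3942 0.3897 0.0604] yang 8.31 z [ 0.01   0.006 -1.   ] corr twist x,y deg [-0.4  0.6] F [-0.5 -1.   0.5] op 0.499 j6 0.45
```

>>> move_arm(linear=[[-0.003, -0.001, -0.005], [-0.001, 0, -0.002], [0, 0, 0]], twist=[[-0.4, 0.6, 0], [0, 0, 0], [0, 0, 0]])

```text
time: 41.18
eef_pos: [0.3898, 0.3889, 0.0529]
tcp_rot: [0.654, 0.757, -0.001, -0.0]
contact_force: [-0.2, 1.1, 0.0]
opening: 0.497
```

```bash
python3 st.py
```

```text
t 41.18 tcp [0.3898 0.3889 0.0529] yang 8.33 z [-0.001 -0.001 -1.   ] corr twist x,y deg [ 0.1 -0.1] F [-0.2  1.1  0. ] op 0.497 j6 0.45
```

>>> move_arm(linear=[[0, 0, 0], [0, 0, 0], [0, 0, 0], [0, 0, 0], [0, 0, 0], [0, 0, 0]], twist=[[0, 0, 0], [0, 0, 0], [0, 0, 0], [0, 0, 0], [0, 0, 0], [0, 0, 0]], grip=0.0, force=60)

```text
time: 41.68
eef_pos: [0.39, 0.3892, 0.0533]
tcp_rot: [0.654, 0.757, -0.0, 0.0]
contact_force: [-0.3, 0.1, -0.5]
opening: 0.136
```

```bash
python3 st.py
```

```text
t 41.68 tcp [0.39   0.3892 0.0533] yang 8.36 z [-0.    -0.001 -1.   ] corr twist x,y deg [ 0. -0.] F [-0.3  0.1 -0.5] op 0.136 j6 0.45
```

>>> move_arm(linear=[[0, 0, 0.02], [0, -0.002, 0.035], [0, -0.002, 0.04], [0, -0.002, 0.04], [0, -0.002, 0.04], [0, -0.002, 0.04], [0, -0.002, 0.04], [0, -0.002, 0.03], [0, 0, 0]], twist=[[0, 0, 0], [0, 0, 0], [0, 0, 0], [0, 0, 0], [0, 0, 0], [0, 0, 0], [0, 0, 0], [0, 0, 0], [0, 0, 0]])

```text
time: 42.43
eef_pos: [0.3791, 0.367, 0.3404]
tcp_rot: [0.654, 0.757, -0.012, -0.003]
contact_force: [1.2, 0.4, -1.8]
opening: 0.14
```

```bash
python3 st.py
```

```text
t 42.43 tcp [0.3791 0.367  0.3404] yang 8.33 z [-0.02  -0.015 -1.   ] corr twist x,y deg [ 0.8 -1.2] F [ 1.2  0.4 -1.8] op 0.14 j6 0.43
```

>>> move_arm(linear=[[0.006, -0.027, 0.004], [0.008, -0.027, 0.004], [0.008, -0.027, 0.004], [0.008, -0.027, 0.004], [0.008, -0.027, 0.004], [0.008, -0.027, 0.004], [0.008, -0.027, 0.004], [0.006, -0.027, 0.004], [0.004, -0.027, 0.004], [0.002, -0.027, 0.004]], twist=[[0.8, -1.2, -5], [0, 0, -5], [0, 0, -5], [0, 0, -5], [0, 0, -5], [0, 0, -5], [0, 0, -5], [0, 0, -5], [0, 0, -5], [0, 0, -5]])

```text
time: 43.27
eef_pos: [0.4394, 0.0893, 0.3624]
tcp_rot: [0.918, 0.395, -0.009, -0.007]
contact_force: [0.7, 0.5, -3.0]
opening: 0.139
```

```bash
python3 st.py
```

```text
t 43.27 tcp [0.4394 0.0893 0.3624] yang -43.42 z [-0.022  0.005 -1.   ] corr twist x,y deg [-0.3 -1.2] F [ 0.7  0.5 -3. ] op 0.139 j6 0.73
```

>>> move_arm(linear=[[0, -0.0265, 0.001], [0, -0.0265, 0.001], [0, -0.0265, 0.001], [0, -0.0265, 0.001], [0, -0.0265, 0.001], [0, -0.0265, 0.001], [-0.006, -0.0265, 0], [-0.01, -0.0265, 0], [-0.012, -0.0265, 0], [-0.01, -0.02, 0], [0, 0, 0]], twist=[[0, -1.2, -4.7], [0, 0, -4.7], [0, 0, -4.7], [0, 0, -4.7], [0, 0, -4.7], [0, 0, -4.7], [0, 0, -4.7], [0, 0, -4.7], [0, 0, -4.7], [0, 0, -4], [0, 0, 0]])

```text
time: 44.18
eef_pos: [0.3917, -0.1832, 0.3414]
tcp_rot: [1.0, -0.023, -0.012, -0.014]
contact_force: [0.0, 0.4, -3.2]
opening: 0.145
```

```bash
python3 st.py
```

```text
t 44.18 tcp [ 0.3917 -0.1832  0.3414] yang -92.63 z [-0.023  0.028 -0.999] corr twist x,y deg [-1.6 -1.3] F [ 0.   0.4 -3.2] op 0.145 j6 0.94
```

>>> move_arm(linear=[[0.004, 0.003, -0.03], [0.003, 0.003, -0.03], [0.002, 0, -0.03], [0.001, 0, -0.03], [0.001, 0, -0.03], [0, 0, -0.02], [0, 0, 0]], twist=[[-1.6, -1.3, 1.8], [0, 0, 0], [0, 0, 0], [0, 0, 0], [0, 0, 0], [0, 0, 0], [0, 0, 0]])

```text
time: 44.77
eef_pos: [0.397, -0.1719, 0.1545]
tcp_rot: [1.0, -0.007, -0.004, -0.004]
contact_force: [-0.5, 2.1, -3.1]
opening: 0.141
```

```bash
python3 st.py
```

```text
t 44.77 tcp [ 0.397  -0.1719  0.1545] yang -90.79 z [-0.008  0.008 -1.   ] corr twist x,y deg [-0.4 -0.5] F [-0.5  2.1 -3.1] op 0.141 j6 0.94
```

>>> move_arm(linear=[[0.001, -0.003, -0.012], [0, -0.002, -0.015], [0, 0, -0.01], [0, 0, 0]], twist=[[-0.4, -0.5, 0], [0, 0, 0], [0, 0, 0], [0, 0, 0]])

```text
time: 45.1
eef_pos: [0.3965, -0.1737, 0.1137]
tcp_rot: [1.0, -0.005, -0.002, -0.003]
contact_force: [-0.4, -0.1, -3.0]
opening: 0.141
```

```bash
python3 st.py; python3 - <<'E'
from h import *
s=cam('side')
a=s['img'][145:240,270:370]; cv2.imwrite('pics/s32.png',cv2.resize(a,None,fx=6,fy=6,interpolation=cv2.INTER_CUBIC))
E
```

```text
t 45.1 tcp [ 0.3965 -0.1737  0.1137] yang -90.6 z [-0.004  0.006 -1.   ] corr twist x,y deg [-0.3 -0.2] F [-0.4 -0.1 -3. ] op 0.141 j6 0.93
```

View pics/s32.png

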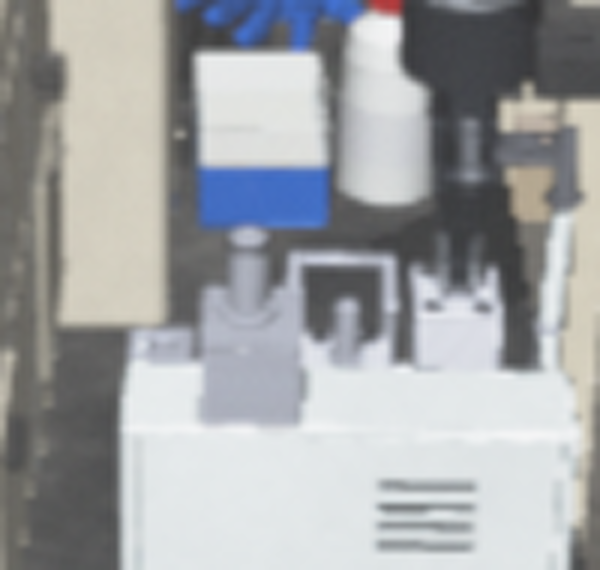

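>>> move_arm(linear=[[0.0005, -0.002, -0.008], [0, -0.001, -0.008], [0, 0, -0.006], [0, 0, 0]], twist=[[-0.3, -0.2, 0], [0, 0, 0], [0, 0, 0], [0, 0, 0]])

```text
time: 45.48
eef_pos: [0.4001, -0.1787, 0.0945]
tcp_rot: [1.0, -0.005, 0.003, 0.003]
contact_force: [-0.4, -0.1, -2.7]
opening: 0.141
```

```bash
python3 st.py
```

```text
t 45.48 tcp [ 0.4001 -0.1787  0.0945] yang -90.55 z [ 0.007 -0.005 -1.   ] corr twist x,y deg [0.3 0.4] F [-0.4 -0.1 -2.7] op 0.141 j6 0.93
```

>>> move_arm(linear=[[-0.0015, 0.001, -0.005], [-0.0005, 0.0005, -0.004], [0, 0, 0]], twist=[[0.3, 0.4, 0], [0, 0, 0], [0, 0, 0]])

```text
time: 45.73
eef_pos: [0.3985, -0.1775, 0.0853]
tcp_rot: [1.0, -0.005, 0.0, 0.0]
contact_force: [-0.0, 0.8, -3.7]
opening: 0.141
```

```bash
python3 st.py
```

```text
t 45.73 tcp [ 0.3985 -0.1775  0.0853] yang -90.56 z [ 0. -0. -1.] corr twist x,y deg [0. 0.] F [-0.   0.8 -3.7] op 0.141 j6 0.93
```

>>> move_arm(linear=[[0, 0, -0.005], [0, 0, -0.005], [0, 0, -0.004], [0, 0, -0.002], [0, 0, -0.001], [0, 0, 0]], twist=[[0, 0, 0], [0, 0, 0], [0, 0, 0], [0, 0, 0], [0, 0, 0], [0, 0, 0]])

```text
time: 46.23
eef_pos: [0.399, -0.1779, 0.0672]
tcp_rot: [1.0, -0.005, 0.0, 0.0]
contact_force: [-1.2, 1.0, -0.1]
opening: 0.147
```

```bash
python3 st.py
```

```text
t 46.23 tcp [ 0.399  -0.1779  0.0672] yang -90.56 z [ 0.001 -0.001 -1.   ] corr twist x,y deg [0.1 0.1] F [-1.2  1.  -0.1] op 0.147 j6 0.93
```

Seated (force −3.7→0). Release, rise.

>>> move_arm(linear=[[0, 0, 0], [0, 0, 0], [0, 0, 0], [0, 0, 0], [0, 0, 0], [0, 0, 0.01], [0, 0, 0.02], [0, 0, 0.035], [0, 0, 0.04], [0, 0, 0.04], [0, 0, 0.03], [0, 0, 0]], twist=[[0, 0, 0], [0, 0, 0], [0, 0, 0], [0, 0, 0], [0, 0, 0], [0, 0, 0], [0, 0, 0], [0, 0, 0], [0, 0, 0], [0, 0, 0], [0, 0, 0], [0, 0, 0]], grip=0.4)

```text
time: 47.23
eef_pos: [0.3974, -0.1767, 0.2549]
tcp_rot: [1.0, -0.005, 0.001, 0.001]
contact_force: [0.5, -0.9, 0.6]
opening: 0.397
```

```bash
python3 st.py; python3 - <<'E'
from h import *
c=cam('top'); s=cam('side')
a=c['img'][155:255,290:400]; cv2.imwrite('pics/t33.png',cv2.resize(a,None,fx=6,fy=6,interpolation=cv2.INTER_CUBIC))
a=s['img'][145:240,270:370]; cv2.imwrite('pics/s33.png',cv2.resize(a,None,fx=6,fy=6,interpolation=cv2.INTER_CUBIC))
E
```

```text
t 47.23 tcp [ 0.3974 -0.1767  0.2549] yang -90.57 z [ 0.003 -0.002 -1.   ] corr twist x,y deg [0.1 0.2] F [ 0.5 -0.9  0.6] op 0.397 j6 0.93
```

View pics/t33.png

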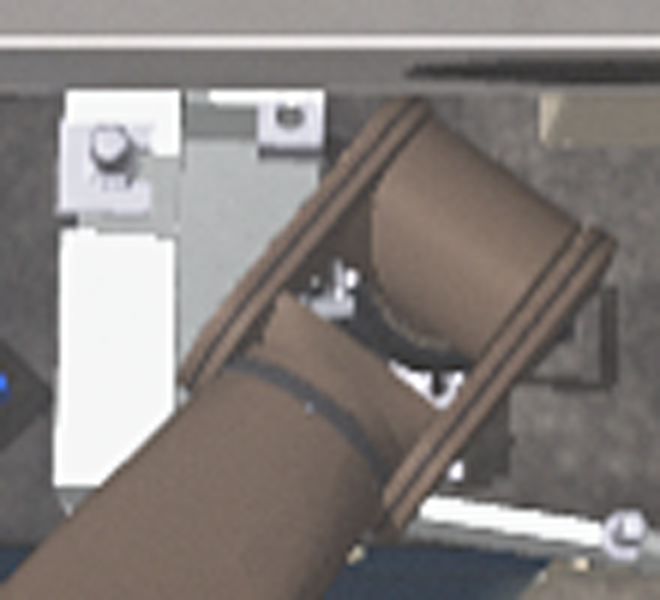

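View pics/s33.png

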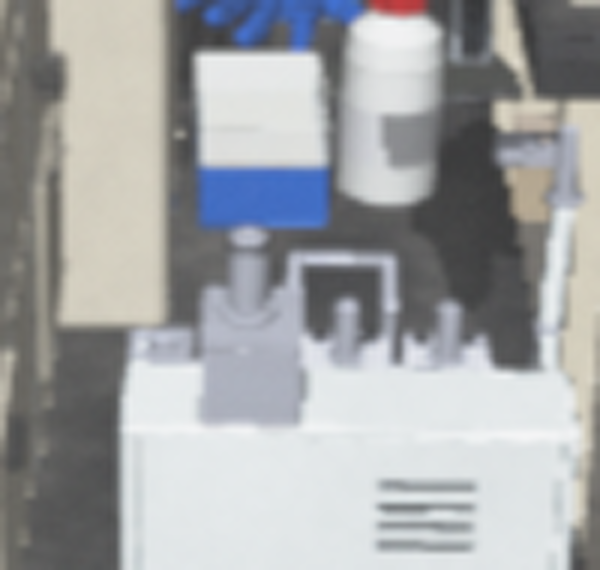

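>>> move_arm(linear=[[0.02, -0.022, 0], [0.02, -0.022, 0], [0.019, -0.022, -0.01], [0, 0, -0.03], [0, 0, -0.03], [0, 0, -0.03], [0, 0, -0.015], [0, 0, 0]], twist=[[0, 0, 0], [0, 0, 0], [0, 0, 0], [0, 0, 0], [0, 0, 0], [0, 0, 0], [0, 0, 0], [0, 0, 0]])

```text
time: 48.0
eef_pos: [0.4492, -0.2382, 0.1163]
tcp_rot: [1.0, -0.005, -0.01, -0.008]
contact_force: [-0.1, 1.1, -0.8]
opening: 0.396
```

```bash
python3 st.py; python3 - <<'E'
from h import *
c=cam('top'); s=cam('side')
a=s['img'][145:240,270:370]; cv2.imwrite('pics/s34.png',cv2.resize(a,None,fx=6,fy=6,interpolation=cv2.INTER_CUBIC))
E
```

```text
t 48.0 tcp [ 0.4492 -0.2382  0.1163] yang -90.57 z [-0.02   0.016 -1.   ] corr twist x,y deg [-0.9 -1.2] F [-0.1  1.1 -0.8] op 0.396 j6 0.89
```

View pics/s34.png

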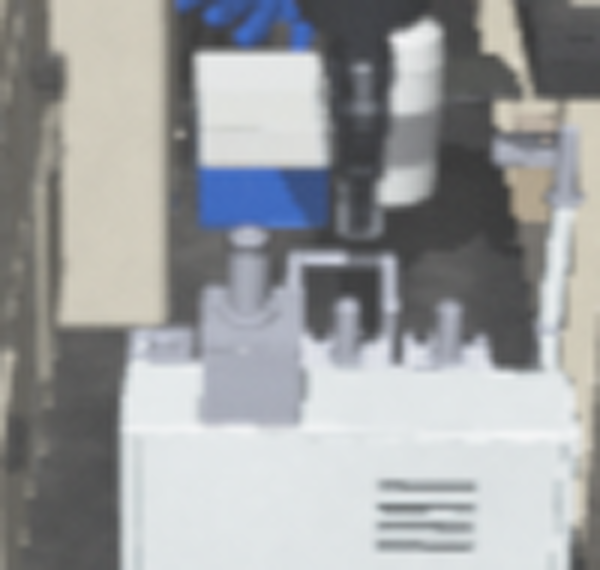

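>>> move_arm(linear=[[0.004, -0.003, -0.01], [0.003, -0.002, -0.012], [0, 0, -0.012], [0, 0, -0.008], [0, 0, 0]], twist=[[-0.9, -1.2, 0], [0, 0, 0], [0, 0, 0], [0, 0, 0], [0, 0, 0]])

```text
time: 48.52
eef_pos: [0.4607, -0.2463, 0.0801]
tcp_rot: [1.0, -0.005, 0.006, 0.004]
contact_force: [-0.9, 0.4, -0.6]
opening: 0.402
```

```bash
python3 st.py
```

```text
t 48.52 tcp [ 0.4607 -0.2463  0.0801] yang -90.53 z [ 0.011 -0.008 -1.   ] corr twist x,y deg [0.5 0.7] F [-0.9  0.4 -0.6] op 0.402 j6 0.89
```

>>> move_arm(linear=[[-0.003, 0.002, -0.005], [0, 0, -0.004], [0, 0, 0]], twist=[[0.5, 0.7, 0], [0, 0, 0], [0, 0, 0]])

```text
time: 48.77
eef_pos: [0.4579, -0.2445, 0.071]
tcp_rot: [1.0, -0.005, -0.001, -0.001]
contact_force: [-0.0, 1.1, 0.2]
opening: 0.396
```

>>> move_arm(linear=[[0, 0, 0], [0, 0, 0], [0, 0, 0], [0, 0, 0], [0, 0, 0], [0, 0, 0]], twist=[[0, 0, 0], [0, 0, 0], [0, 0, 0], [0, 0, 0], [0, 0, 0], [0, 0, 0]], grip=0.0, force=30)

```text
time: 49.27
eef_pos: [0.458, -0.2445, 0.0713]
tcp_rot: [1.0, -0.005, -0.0, -0.0]
contact_force: [0.1, 0.2, -1.3]
opening: 0.079
```

```bash
python3 st.py
```

```text
t 49.27 tcp [ 0.458  -0.2445  0.0713] yang -90.58 z [-0.001  0.001 -1.   ] corr twist x,y deg [-0.1 -0. ] F [ 0.1  0.2 -1.3] op 0.079 j6 0.89
```

>>> move_arm(linear=[[0, 0.006, 0], [0, 0.01, 0], [0, 0.012, 0], [0, 0.012, 0], [0, 0.012, 0], [0, 0.012, 0], [0, 0.012, 0], [0, 0.012, 0], [0, 0.012, 0], [0, 0.012, 0], [0, 0.01, 0]], twist=[[0, 0, 0], [0, 0, 0], [0, 0, 0], [0, 0, 0], [0, 0, 0], [0, 0, 0], [0, 0, 0], [0, 0, 0], [0, 0, 0], [0, 0, 0], [0, 0, 0]])

```text
time: 50.18
eef_pos: [0.4607, -0.1115, 0.0714]
tcp_rot: [1.0, -0.006, 0.006, 0.002]
contact_force: [5.1, -1.6, -7.0]
opening: 0.073
```

```bash
python3 st.py
```

```text
t 50.18 tcp [ 0.4607 -0.1115  0.0714] yang -90.65 z [ 0.012 -0.005 -1.   ] corr twist x,y deg [0.3 0.7] F [ 5.1 -1.6 -7. ] op 0.073 j6 1.13
```

>>> move_arm(linear=[[-0.001, 0.005, 0], [0, 0.004, 0], [0, 0.003, 0], [0, 0.003, 0]], twist=[[0, 0, 0], [0, 0, 0], [0, 0, 0], [0, 0, 0]])

```text
time: 50.52
eef_pos: [0.4611, -0.1002, 0.0715]
tcp_rot: [1.0, 0.002, 0.009, 0.016]
contact_force: [1.2, -19.4, -11.2]
opening: 0.077
```

```bash
python3 st.py
```

```text
t 50.52 tcp [ 0.4611 -0.1002  0.0715] yang -89.84 z [ 0.018 -0.031 -0.999] corr twist x,y deg [1.8 1. ] F [  1.2 -19.4 -11.2] op 0.077 j6 1.17
```

>>> move_arm(linear=[[0, 0, 0], [0, 0, 0], [0, 0, 0], [0, 0, 0], [0, 0, 0], [0, 0, 0.015], [0, 0, 0.03], [0, 0, 0.035], [0, -0.005, 0.035], [0, -0.02, 0.03], [0, -0.02, 0.02], [0, 0, 0]], twist=[[0, 0, 0], [0, 0, 0], [0, 0, 0], [0, 0, 0], [0, 0, 0], [0, 0, 0], [0, 0, 0], [0, 0, 0], [0, 0, 0], [0, 0, 0], [0, 0, 0], [0, 0, 0]], grip=0.35)

```text
time: 51.52
eef_pos: [0.4532, -0.1384, 0.2435]
tcp_rot: [1.0, 0.008, -0.001, 0.014]
contact_force: [0.7, -1.0, 0.9]
opening: 0.352
```

```bash
python3 st.py; python3 - <<'E'
from h import *
c=cam('top'); s=cam('side')
a=c['img'][155:255,290:400]; cv2.imwrite('pics/t35.png',cv2.resize(a,None,fx=6,fy=6,interpolation=cv2.INTER_CUBIC))
E
```

```text
t 51.52 tcp [ 0.4532 -0.1384  0.2435] yang -89.11 z [-0.002 -0.027 -1.   ] corr twist x,y deg [ 1.6 -0.1] F [ 0.7 -1.   0.9] op 0.352 j6 1.07
```

View pics/t35.png

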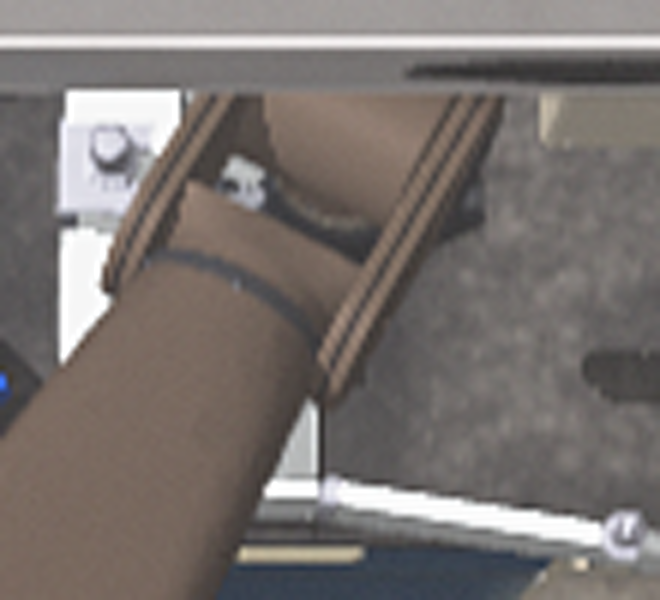

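>>> move_arm(linear=[[-0.014, -0.0165, 0.003], [-0.014, -0.0165, 0.003], [-0.014, -0.0165, 0.003], [-0.014, -0.0165, 0.003], [-0.014, -0.0165, 0.003], [-0.014, -0.0165, 0], [-0.014, -0.0165, 0], [-0.014, -0.0165, 0], [-0.014, -0.0165, 0], [0, 0, 0]], twist=[[1.6, 0, -5.6], [0, 0, -5.6], [0, 0, -5.6], [0, 0, -5.6], [0, 0, -5.6], [0, 0, -5.6], [0, 0, -5.6], [0, 0, -5.6], [0, 0, -5.6], [0, 0, 0]], grip=0.5)

```text
time: 52.45
eef_pos: [0.3128, -0.2673, 0.2275]
tcp_rot: [0.901, -0.432, -0.021, -0.026]
contact_force: [0.2, 0.1, 0.5]
opening: 0.499
```

```bash
python3 st.py; python3 - <<'E'
from h import *
c=cam('top'); s=cam('side')
a=c['img'][140:260,280:420]; cv2.imwrite('pics/t36.png',cv2.resize(a,None,fx=5,fy=5,interpolation=cv2.INTER_CUBIC))
a=s['img'][145:245,270:390]; cv2.imwrite('pics/s36.png',cv2.resize(a,None,fx=5,fy=5,interpolation=cv2.INTER_CUBIC))
E
```

```text
t 52.45 tcp [ 0.3128 -0.2673  0.2275] yang -141.21 z [-0.016  0.065 -0.998] corr twist x,y deg [-3.7 -0.9] F [0.2 0.1 0.5] op 0.499 j6 1.49
```

View pics/t36.png

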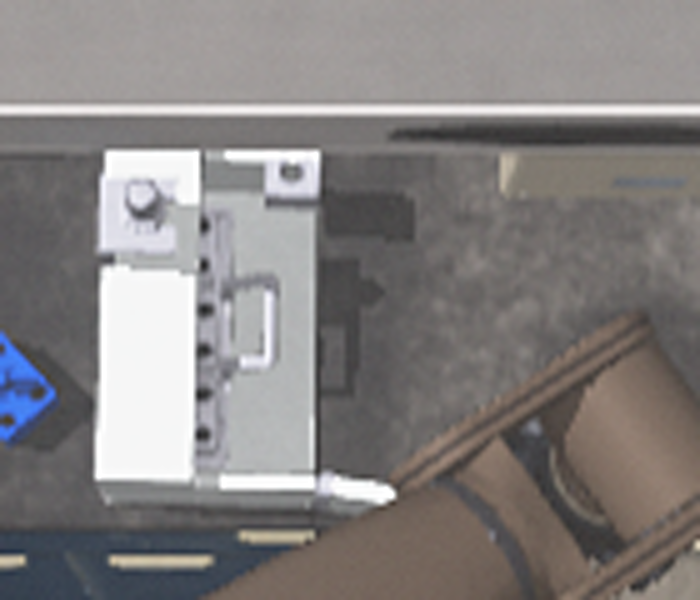

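View pics/s36.png

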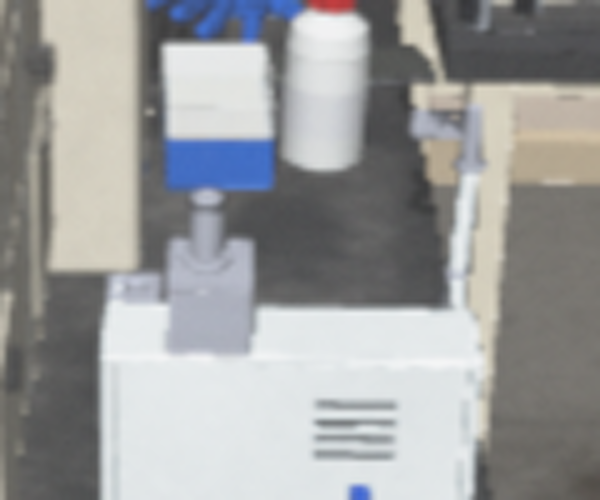

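>>> move_arm(linear=[[0.004, -0.013, 0], [0.004, -0.013, 0], [0, 0, -0.02], [0, 0, -0.02], [0, 0, 0]], twist=[[-1.9, -0.5, 0], [-1.8, -0.4, 0], [0, 0, 0], [0, 0, 0], [0, 0, 0]])

```text
time: 52.97
eef_pos: [0.3256, -0.2849, 0.1821]
tcp_rot: [0.907, -0.422, -0.002, -0.003]
contact_force: [-0.6, 1.4, -0.7]
opening: 0.505
```

```bash
python3 st.py
```

```text
t 52.97 tcp [ 0.3256 -0.2849  0.1821] yang -139.94 z [-0.001  0.008 -1.   ] corr twist x,y deg [-0.4 -0.1] F [-0.6  1.4 -0.7] op 0.505 j6 1.48
```

>>> move_arm(linear=[[-0.002, -0.005, -0.005], [-0.0015, -0.004, -0.01], [0, 0, -0.015], [0, 0, -0.015], [0, 0, 0]], twist=[[-0.4, 0, 0], [0, 0, 0], [0, 0, 0], [0, 0, 0], [0, 0, 0]])

```text
time: 53.38
eef_pos: [0.3243, -0.292, 0.1351]
tcp_rot: [0.909, -0.418, -0.0, -0.0]
contact_force: [-1.2, 0.9, -0.8]
opening: 0.502
```

```bash
python3 st.py
```

```text
t 53.38 tcp [ 0.3243 -0.292   0.1351] yang -139.4 z [-0.     0.001 -1.   ] corr twist x,y deg [-0.1 -0. ] F [-1.2  0.9 -0.8] op 0.502 j6 1.47
```

>>> move_arm(linear=[[-0.001, -0.001, -0.01], [0, 0, -0.01], [0, 0, -0.005], [0, 0, 0]], twist=[[0, 0, 0], [0, 0, 0], [0, 0, 0], [0, 0, 0]])

```text
time: 53.72
eef_pos: [0.324, -0.2941, 0.1095]
tcp_rot: [0.909, -0.417, 0.001, 0.0]
contact_force: [0.3, 1.1, 0.9]
opening: 0.503
```

>>> move_arm(linear=[[0, 0, 0], [0, 0, 0], [0, 0, 0], [0, 0, 0], [0, 0, 0], [0, 0, 0]], twist=[[0, 0, 0], [0, 0, 0], [0, 0, 0], [0, 0, 0], [0, 0, 0], [0, 0, 0]], grip=0.0, force=25)

```text
time: 54.22
eef_pos: [0.3242, -0.2954, 0.1099]
tcp_rot: [0.909, -0.417, 0.002, 0.002]
contact_force: [0.1, -1.7, -2.9]
opening: 0.156
```

```bash
python3 arc.py; python3 st.py
```

```text
[ 0.3242 -0.2954  0.1099] [ 0.1 -1.7 -2.9] 0.15572850987456938 r 0.15689292889158787 th 97.99520347632938 rot [ 0.909 -0.417  0.002  0.002] q [-0.97 -0.1   2.25 -0.    0.99  1.46]
t 54.22 tcp [ 0.3242 -0.2954  0.1099] yang -139.34 z [ 0.003 -0.004 -1.   ] corr twist x,y deg [0.3 0.1] F [ 0.1 -1.7 -2.9] op 0.156 j6 1.46
```

>>> move_arm(linear=[[0.015, -0.0013, 0], [0.015, 0.0001, 0], [0.0149, 0.0016, 0], [0.0147, 0.003, 0]], twist=[[0, 0, 2.8], [0, 0, 2.8], [0, 0, 2.8], [0, 0, 2.8]])

```text
time: 54.55
eef_pos: [0.382, -0.2942, 0.1099]
tcp_rot: [0.947, -0.322, 0.001, 0.005]
contact_force: [-1.4, -2.4, -1.7]
opening: 0.152
```

```bash
python3 arc.py
```

```text
[ 0.382  -0.2942  0.1099] [-1.4 -2.4 -1.7] 0.1523871030728858 r 0.1583097878123676 th 76.858561463189 rot [ 0.947 -0.322  0.001  0.005] q [-0.86  0.01  2.14 -0.01  0.98  1.37]
```

>>> move_arm(linear=[[0.0146, 0.0042, 0], [0.0142, 0.0058, 0], [0.0136, 0.0071, 0], [0.0128, 0.0084, 0]], twist=[[0, 0, 2.8], [0, 0, 2.8], [0, 0, 2.8], [0, 0, 2.8]])

```text
time: 54.88
eef_pos: [0.4392, -0.2707, 0.1099]
tcp_rot: [0.975, -0.223, 0.001, 0.007]
contact_force: [-0.3, -3.8, -3.6]
opening: 0.155
```

```bash
python3 arc.py
```

```text
[ 0.4392 -0.2707  0.1099] [-0.3 -3.8 -3.6] 0.15479469368149032 r 0.16050884861180476 th 54.487801942322285 rot [ 0.975 -0.223  0.001  0.007] q [-0.74  0.08  2.07 -0.01  0.98  1.28]
```

>>> move_arm(linear=[[0.0119, 0.0097, 0], [0.0109, 0.0108, 0], [0.0098, 0.0118, 0], [0.0087, 0.0127, 0]], twist=[[0, 0, 2.8], [0, 0, 2.8], [0, 0, 2.8], [0, 0, 2.8]])

```text
time: 55.22
eef_pos: [0.4841, -0.2269, 0.1099]
tcp_rot: [0.993, -0.121, 0.004, 0.009]
contact_force: [1.0, -3.6, -4.5]
opening: 0.154
```

```bash
python3 arc.py
```

```text
[ 0.4841 -0.2269  0.1099] [ 1.  -3.6 -4.5] 0.15366564036499647 r 0.16316945806834965 th 32.18040432379109 rot [ 0.993 -0.121  0.004  0.009] q [-0.62  0.12  2.03 -0.01  0.98  1.2 ]
```

>>> move_arm(linear=[[0.0068, 0.0136, 0], [0.0055, 0.0142, 0], [0.0042, 0.0147, 0], [0.003, 0.0151, 0]], twist=[[0, 0, 1], [0, 0, 1], [0, 0, 1], [0, 0, 1]])

```text
time: 55.55
eef_pos: [0.5102, -0.1701, 0.11]
tcp_rot: [0.996, -0.084, 0.012, 0.011]
contact_force: [2.8, -2.2, -4.6]
opening: 0.158
```

```bash
python3 arc.py
```

```text
[ 0.5102 -0.1701  0.11  ] [ 2.8 -2.2 -4.6] 0.15753046841345394 r 0.16692144755252036 th 10.392685941797923 rot [ 0.996 -0.084  0.012  0.011] q [-0.51  0.12  2.03 -0.01  0.96  1.24]
```

>>> move_arm(linear=[[0, 0.012, 0], [-0.001, 0.01, 0], [-0.001, 0.006, 0], [0, 0.003, 0]], twist=[[0, 0, 0], [0, 0, 0], [0, 0, 0], [0, 0, 0]])

```text
time: 55.88
eef_pos: [0.5125, -0.1411, 0.1101]
tcp_rot: [0.996, -0.08, 0.018, 0.017]
contact_force: [-2.4, -23.1, -8.6]
opening: 0.157
```

```bash
python3 arc.py
```

```text
[ 0.5125 -0.1411  0.1101] [ -2.4 -23.1  -8.6] 0.15663072503073874 r 0.16654701519733375 th 0.3932668381616574 rot [ 0.996 -0.08   0.018  0.017] q [-0.45  0.1   2.05 -0.02  0.95  1.29]
```

>>> move_arm(linear=[[0, 0, 0], [0, 0, 0], [0, 0, 0], [0, 0, 0], [0, 0, 0], [0, 0, 0.015], [0, 0, 0.03], [0, 0, 0.03], [0, -0.01, 0.03], [0, -0.02, 0.03], [0, 0, 0]], twist=[[0, 0, 0], [0, 0, 0], [0, 0, 0], [0, 0, 0], [0, 0, 0], [0, 0, 0], [0, 0, 0], [0, 0, 0], [0, 0, 0], [0, 0, 0], [0, 0, 0]], grip=0.4)

```text
time: 56.8
eef_pos: [0.509, -0.1689, 0.2497]
tcp_rot: [0.997, -0.079, 0.014, 0.015]
contact_force: [0.4, 0.7, 0.6]
opening: 0.4
```

```bash
python3 arc.py
```

```text
[ 0.509  -0.1689  0.2497] [0.4 0.7 0.6] 0.39996099918092537 r 0.16555215939092818 th 10.067666246847711 rot [ 0.997 -0.079  0.014  0.015] q [-0.5  -0.05  1.92 -0.02  1.23  1.23]
```

>>> move_arm(linear=[[0, -0.02, 0.01], [-0.01, -0.03, 0.01], [-0.015, -0.035, 0], [-0.015, -0.035, 0], [-0.015, -0.035, 0], [-0.015, -0.035, 0], [-0.015, -0.035, 0], [-0.015, -0.035, 0], [-0.015, -0.035, 0], [-0.015, -0.035, 0], [0, 0, 0]], twist=[[0, 0, 0], [0, 0, 0], [0, 0, 0], [0, 0, 0], [0, 0, 0], [0, 0, 0], [0, 0, 0], [0, 0, 0], [0, 0, 0], [0, 0, 0], [0, 0, 0]])

```text
time: 57.72
eef_pos: [0.3729, -0.5096, 0.2743]
tcp_rot: [0.997, -0.076, 0.019, 0.016]
contact_force: [0.3, 0.6, 0.0]
opening: 0.399
```

```bash
python3 st.py; python3 - <<'E'
from h import *
c=cam('top'); s=cam('side')
cv2.imwrite('pics/t40f.png',c['img']); cv2.imwrite('pics/s40f.png',s['img'])
a=c['img'][158:248,295:360]; cv2.imwrite('pics/t40.png',cv2.resize(a,None,fx=6.5,fy=6.5,interpolation=cv2.INTER_CUBIC))
a=s['img'][160:250,285:375]; cv2.imwrite('pics/s40.png',cv2.resize(a,None,fx=6.5,fy=6.5,interpolation=cv2.INTER_CUBIC))
E
```

```text
t 57.72 tcp [ 0.3729 -0.5096  0.2743] yang -98.77 z [ 0.035 -0.034 -0.999] corr twist x,y deg [2. 2.] F [0.3 0.6 0. ] op 0.399 j6 0.61
```

View pics/t40.png

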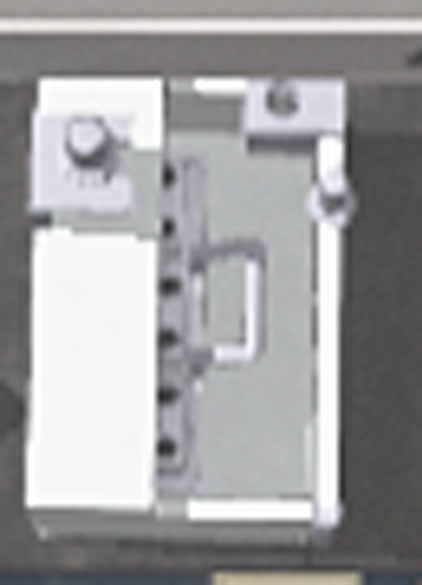

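View pics/s40.png

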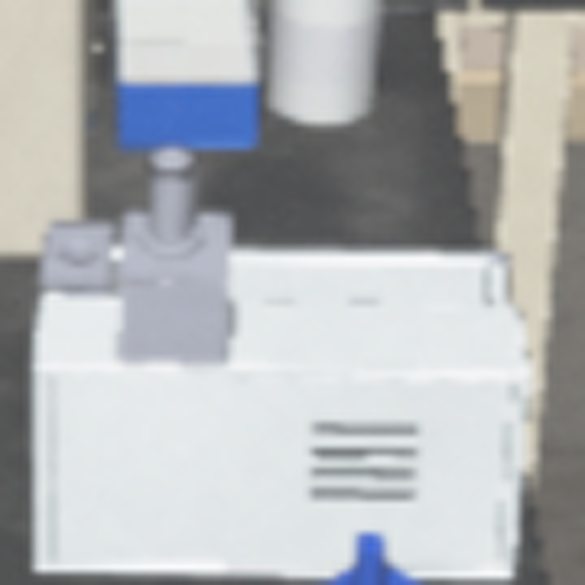

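View pics/t40f.png

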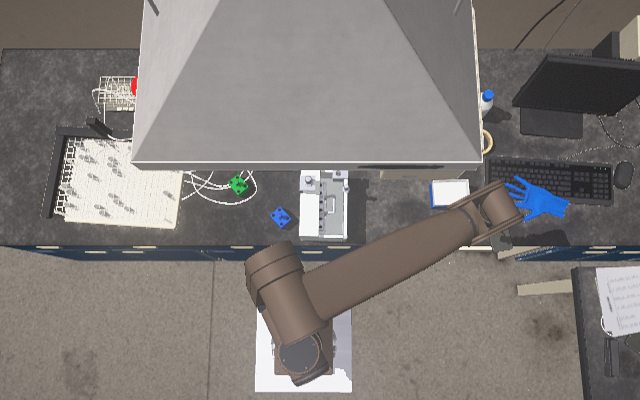

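>>> move_arm(linear=[[0, 0, 0.01], [0, 0, 0], [0, 0, 0]], twist=[[0, 0, 0], [0, 0, 0], [0, 0, 0]])

```text
time: 58.07
eef_pos: [0.3769, -0.5021, 0.2843]
tcp_rot: [0.997, -0.073, 0.019, 0.012]
contact_force: [0.2, -0.5, 0.5]
opening: 0.398
```

```bash
python3 -c "
from h import *
print(get_state()['dq'].round(4)); print(sign_off())"
```

```text
[ 0.0218 -0.0293 -0.0176  0.0053  0.0077  0.0044]
the job is handed in; nothing more can be done
None
```

The job is done and handed in at about 58 s of the 210 s allowed. I drew the pin and parked it in the notch, then opened the door to about 1.72 rad and pulled the tray to its stop. All three aluminium blocks went into pockets of their own. I then pushed the tray home and swung the door shut, each until it met its stop at about 20 N.

**Last checks:** The final pictures show the pin upright behind the lips. The tray bar, door and post are at their starting pixels, and the blocks' wells line up in a row inside the tray. The blue and green look-alikes and the tip box are where they were. The wash bottle looked unmoved in the side view. I did not check the marker separately.

**What went wrong or disagreed:**
- **Blocked descents:** The first descents onto the pin and the post stopped short and pushed the tool off line. I never found what blocked them. The wrist sensor showed only a few newtons, but it does not read contact higher up the arm, so I cannot say how hard that pressed. I backed off and both grasps then worked.
- **Tray shift:** The tray slid about 7 mm inward around the release of the first block. I did not pull it back out to the stop. I placed the other two blocks at the shifted position, and they went in cleanly.
- **Camera disagreement:** The two cameras differed by 2–3 mm in x, so I used averages.

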